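Refill the gravity feeder with two reagent bottles

ROBOT

A 6-joint arm with a two-finger parallel gripper is mounted at the origin on a cart in front of the work surface, level with it; the furniture and walls round the work are solid. World frame = base frame: x ahead of the robot, y to its left, z up, the work surface at z = 0. Lengths are in mm, angles in rad, forces in N, time in s.
With the tool pointing down it reaches from about 400 to 925 mm from the base axis. Payload 12.5 kg.
Tool frame: the origin (TCP) lies midway between the tips of the shut fingers; the grasp point (between the pads) lies 19 mm behind it; z points along the fingers, y is the direction in which the jaws open and shut (so a half turn about z gives the same grasp; the last joint's range is limited). The gripper opens to 95 mm and grips with 3 to 60 N. Pads are 20 mm wide; open, the fingers measure 119 mm over their backs; the gripper's body (75 mm by 180 mm) begins 59 mm behind the grasp point.
Start: joints at [1.171, 0.491, 1.559, -0, 1.092, -0.106], TCP at [180.978, 598.242, 214.661] pointing down, gripper open.
Joint ranges: [-3.1, 3.1], [-0.84, 2.19], [0.05, 2.79], [-1.13, 4.28], [0.06, 2.93], [-2.69, 2.69]. Speed limits (rad/s): [2.22, 2.22, 2.79, 3.14, 3.14, 3.14].

INTERFACE

Orientations are given as [roll, pitch, yaw] about the fixed x, y, z axes, in that order (R = Rz(yaw) Ry(pitch) Rx(roll)).
In Python, from cell import env gives the robot as it stands.
- The arm moves only by the tool drive_tool, never from a script. Its argument "increments" is a list of rows, each a list of 2 entries, a list of its own where there are three numbers: the shift along the tool's x, y, z as a fraction of full scale, then the turn, a rotation vector about the tool's x, y, z as a fraction of full scale. In form: [[[x, y, z], [ax, ay, az]], ...]. A call has 1 to 5 rows; each row shifts and turns the commanded pose from where the row before left it, along the tool's axes as they then stand; what a row does not reach is not made up. Full scale, the value 1, is 30 mm for a shift and 0.08 rad for a turn. A row lasts 1/12 s, in which the tool goes at most 41.7 mm and 7.16 degrees, less where a joint would pass 70% of its speed; a pose out of reach is approached as far as the arm can. A call with a number of a shift or a turn outside -1 to 1 is refused whole. A call with a gripper value outside its range is refused whole. "jaw" is the opening, from -1 (shut) to 1 (fully open), so that 0 is half open, set as the call begins (left out, the last holds). The fingers move at their own pace and stop on an object; the grip force is fixed at half the most. Time passes only in rows, so rows that do not move let the fingers close. It gives the time, the measured TCP pose, the force and the opening at its end, in the units of the state.
- env.state(): the state, without advancing time (a new reading comes with each control period).
- env.read_camera(name): name is "scene" or "top"; returns a dict with "pixels" (420x560x3 uint8, blue, green, red), "vertical_fov" (degrees; the focal length in pixels is half the picture's height over the tangent of half this angle, whatever the lens; pixels are square), "cx", "cy" (the principal point, pixels), "world_to_cam" (4x4, takes a point from world to camera coordinates). Camera axes: x right, y down, z forward; pixel columns grow to the right and rows downward; lengths in mm; the calibration is good to about 2 mm. A picture is of the moment at which its call begins. There is no depth.
- env.job_done(): hands the job in, once; it reports no verdict.
Trained networks look in a picture, given as the dict that the camera call returned (one of the last four; its "shot" number tells which), for a name from the list of things; names that differ only in an ending like _2 or _b are one class to them, and where a whole thing is asked for, a point or a joint stands for the part that bears it (a point fixed in the world has none). Each returns a list of dicts, best first, with "score" (0 to 1); they miss things now and then, are a little off and sometimes report something else, mostly with a low value. They report only what shows in the picture. A call takes as long as a camera call. They do not tell look-alikes from the thing itself.
- env.boxes_of(target, picture): "point" ([x, y, z] in mm, in world coordinates, good to about 4 mm: the middle of the surface that is visible of it).
- env.tip_of(target, picture): "point" ([x, y, z] in mm, in world coordinates, good to about 4 mm: a listed point, or the origin of a listed thing).
The state is a dict: "t": time; "joints": joint angles; "qvel": joint speeds; "tau": joint torques, N m; "eef_pos": TCP position; "tcp_rot": TCP orientation; "ft_force": force on the tool from outside, world axes, zero at the start; "moment": the same for the moment, N m; "opening": opening from 0.0 (shut) to 1.0 (fully open).
Only numpy, scipy, OpenCV 4.12 (cv2) and the standard library are available. Lean on these libraries where they do the work, as an engineer would, in place of code of your own. Each camera call takes 0.05 s, during which the arm holds its last target.

TASK

Refill the sloped bottle feeder: without lifting it, push the pale blue-capped bottle that waits on the feeder's raised loading ledge into the lane so that it slides down to the orange stop. Then stand the second pale blue-capped bottle upright on the ledge, let go of it, and push it in behind the first; slide the bottles in off the ledge, never lower them into the lane from above. Finally swing the red gate bar fully shut across the lane mouth, with both bottles upright in the lane and the brown bottle, flask, beaker and wash bottle left where they are.

Things in the scene. Friction and masses are not known exactly. Their poses are not given: they have to be found in the camera images.
- feeder: bottle feeder, fixed, 290 x 96 mm. Origin on the desk under it, z up, x along it towards the loading end, y across. White level loading ledge without rim: 110 mm above the desk, x = 60 (the crest) to 145 mm, y = -35 to 35 mm. From the crest the lane drops towards -x for 170 mm at 0.21 rad to the orange stop. Ledge and lane are slippery (friction about 0.1): past the crest bottles slide alone
- lane: sloped lane of the feeder: origin on its floor at the middle of the stop's face, x uphill to the crest at 170 mm, y across, z square to the floor. Clear grey side walls 40 mm high, inner faces at y = -33 and 33 mm, flared near the crest; stop 77 mm high. A bottle home at the stop has its axis at x = 29 mm, the next behind it at x = 87 mm; both then lean 0.21 rad with the lane
- ledge (a point): centre of the loading ledge's top surface (110 mm above the desk), axes as the feeder's; the ledge reaches 42 mm to either side of it along x
- gate (a joint): angle of the red gate bar on its vertical hinge: 0 = shut (across the lane mouth, pointing along the feeder's +y), 1.57 = open (along the feeder's +x, beside the ledge), limit 2.2; at angle q the bar points from the hinge along (sin q, cos q) in the feeder's x, y. It stays where it is left and takes under 2 N to push
- gate_hinge (a point): the gate's hinge axis at the bar's mid-height, 158 mm above the desk (feeder x = 64, y = -52 mm). The bar is 104 mm long from the hinge, 8 mm thick, 14 mm high (151 to 165 mm above the desk). The hinge post, and a short catch post across the lane at feeder y = 52 mm, reach no higher than 172 mm
- bottle_a_mid (a point): middle (half-way up, on the axis) of the pale, clear-white reagent bottle with a blue screw cap that stands on the ledge at the start: 123 mm tall, body 58 mm in diameter up to the shoulder at about 90 mm, cap 42 mm in diameter from 100 to 123 mm above its foot; about 0.32 kg; z along the bottle
- bottle_b_mid (a point): middle (half-way up, on the axis) of the second, identical pale bottle with a blue cap, standing on the desk: 123 mm tall, body 58 mm in diameter, cap 42 mm in diameter from 100 to 123 mm above its foot
- amber_mid (a point): middle of the brown reagent bottle with a blue cap, 148 mm tall, 72 mm in diameter, standing on the desk near the second pale bottle; a bystander, not to be moved
- flask_mid (a point): middle of the glass conical flask, 78 mm in diameter, 135 mm tall; a bystander
- beaker_mid (a point): middle of the glass beaker, 72 mm in diameter, 90 mm tall; a bystander
- wash_bottle_mid (a point): middle of the white wash bottle with the red spout, 223 mm tall; a bystander
- bottle_a: the first pale bottle, origin at the centre of its foot
- bottle_b: the second pale bottle, origin at the centre of its foot
There are look-alikes about, which are no part of the job. What is shaped like the bottle_a but turquoise or yellow is not meant. Leave any yellow look-alike of the bottle_b alone.

How it is judged (in metres and radians):
On the way, in this order (a step that is already met when the one before it is completed fails the run):
1. the first pale bottle stands in the lane against the orange stop (x of bottle_a_mid in the frame of lane between 0.018 and 0.045 m and y of bottle_a_mid in the frame of lane between -0.012 and 0.012 m and z of bottle_a_mid in the frame of lane between 0.05 and 0.072 m and angle between bottle_a_mid's own z axis and vertical below 0.35 rad and linear speed of bottle_a below 0.03 m/s), for 0.2 s.
2. the second pale bottle stands upright on the loading ledge, let go (all of step 1 and x of bottle_b_mid in the frame of feeder between 0.066 and 0.145 m and y of bottle_b_mid in the frame of feeder between -0.03 and 0.03 m and z of bottle_b_mid in the frame of feeder between 0.163 and 0.18 m and angle between bottle_b_mid's own z axis and vertical below 0.12 rad and linear speed of bottle_b below 0.02 m/s and contact force between the fingers and bottle_b below 0.3 N), for 0.2 s.
3. the second pale bottle stands in the lane behind the first (all of step 1 and x of bottle_b_mid in the frame of lane between 0.075 and 0.108 m and y of bottle_b_mid in the frame of lane between -0.012 and 0.012 m and z of bottle_b_mid in the frame of lane between 0.05 and 0.072 m and angle between bottle_b_mid's own z axis and vertical below 0.35 rad and linear speed of bottle_b below 0.03 m/s), for 0.2 s.
4. the gate bar is shut across the lane mouth (value of joint gate below 0.12 rad), for 0.2 s.
At the end, for the whole second after the job is handed in: both pale bottles stand at rest in the lane, tilted no more than 0.35 rad from vertical: the first with its axis 18 to 45 mm from the stop's face, the second 75 to 108 mm; within 12 mm of the lane's middle; and the gate bar is shut to within 0.12 rad (all of step 3 and value of joint gate below 0.12 rad); the robot touches nothing.
It fails at once if the first pale bottle is lifted more than 20 mm above its place on the ledge (z of bottle_a_mid in the frame of feeder above 0.1915 m).
It fails at once if the second pale bottle is lowered into the lane from above (its foot 20 to 50 mm above ledge height, over the lane) (x of bottle_b_mid in the frame of feeder between -0.09 and 0.025 m and y of bottle_b_mid in the frame of feeder between -0.03 and 0.03 m and z of bottle_b_mid in the frame of feeder between 0.19 and 0.22 m).
It fails at once if a pale bottle is tipped over (more than 0.7 rad) (angle between any of bottle_a_mid, bottle_b_mid's own z axis and vertical above 0.7 rad).
It fails at once if the brown bottle, flask, beaker or wash bottle is moved more than 30 mm (distance of any of amber_mid, flask_mid, beaker_mid, wash_bottle_mid from where it was at the start of the episode above 0.03 m).
It also fails if it takes over 67 s, if anything falls off the work surface, if the arm or the gripper's body presses on something with over 40 N, if the wrist force passes 120 N, or if a joint passes its speed limit or range.

## Working session

There is one attempt and no reset: what is moved stays moved. The work goes in short steps, Python scripts to look and compute and a tool call to move; the robot and the scene stay as the last step left them, time stands still between calls to the robot, and variables do not carry over. Pictures are saved under pics/ and viewed, and the job is handed in when it is done.

Besides the shell and the picture viewer there is one more tool, called after "Call:" by a JSON object that holds its "api" and its "payload". drive_tool: Moves the arm, as the interface text tells. Its arguments: {"type":"object","properties":{"increments":{"type":"array","items":{"type":"array"}},"jaw":{"type":"number"}},"required":["increments"]}

```bash
mkdir -p pics; ls; cat > h.py <<'E'
import numpy as np, cv2
from cell import env
from scipy.spatial.transform import Rotation as R
def save(p,n): cv2.imwrite('pics/'+n+'.png',p['pixels'])
def proj(p,pt):
    f=p['pixels'].shape[0]/2/np.tan(np.radians(p['vertical_fov'])/2)
    c=np.array(p['world_to_cam'])@np.r_[pt,1]
    return p['cx']+f*c[0]/c[2],p['cy']+f*c[1]/c[2]
def ray(p,u,v,z):
    f=p['pixels'].shape[0]/2/np.tan(np.radians(p['vertical_fov'])/2)
    M=np.array(p['world_to_cam']);Rm=M[:3,:3];o=-Rm.T@M[:3,3]
    d=Rm.T@np.array([(u-p['cx'])/f,(v-p['cy'])/f,1]);s=(z-o[2])/d[2]
    return o+s*d
E
python3 - <<'E'
from h import *
np.set_printoptions(precision=1,suppress=True)
print(env.state())
for n in ['scene','top']:
    p=env.read_camera(n);save(p,n+'0')
    M=np.array(p['world_to_cam']);print(n,-M[:3,:3].T@M[:3,3],p['vertical_fov'],p['cx'],p['cy'])
    for t in ['feeder','lane','ledge','gate_hinge','bottle_a_mid','bottle_a','amber_mid','flask_mid','beaker_mid','wash_bottle_mid']:
        for d in env.tip_of(t,p): print(t,np.array(d['point']),round(d['score'],2),np.array(proj(p,d['point'])))
E
```

```text
pics
{'t': 0.0, 'joints': array([ 1.2,  0.5,  1.6, -0. ,  1.1, -0.1]), 'qvel': array([ 0., -0., -0.,  0.,  0.,  0.]), 'tau': array([ -0. , -61.3, -25.8,   0.1,   0. ,  -0. ]), 'eef_pos': array([180.9, 598. , 214. ]), 'tcp_rot': array([-3.1, -0. ,  2.8]), 'ft_force': array([ 0.4, -0.8,  0.6]), 'moment': array([ 0. , -0. ,  0.1]), 'opening': 1.0007420507408753}
scene [ -267.9 -1120.4   760.4] 43.817872055300036 280.9170266519433 217.46204423758593
feeder [540.7 -58.3   1.9] 0.75 [284.4 260.3]
lane [ 547.8 -166.1   74.4] 0.74 [310.4 252. ]
ledge [537.4  43.  109.7] 0.97 [263.1 215.6]
gate_hinge [588.2  14.7 155.9] 0.59 [282.5 200.3]
bottle_a_mid [533.7  46.4 172.5] 0.7 [261.1 196. ]
bottle_a_mid [422.4  28.7  62. ] 0.65 [233.5 242.3]
bottle_a [606.4 388.4  -0.4] 0.94 [224.3 206.5]
bottle_a [531.1  50.8 108.8] 0.68 [259.9 215.5]
bottle_a [587.2 286.4  -0.7] 0.61 [234.9 217.4]
bottle_a [418.3  29.2  -3.9] 0.6 [233.1 262.5]
amber_mid [428.6 268.7  72. ] 0.7 [195.1 211.2]
flask_mid [ 443.6 -352.2   68.7] 0.61 [326.9 297.1]
beaker_mid [ 528.  -463.7   40.2] 0.75 [385.6 316.7]
beaker_mid [428
[... 330 characters left out ...]
[536.4  46.4 108.5] 0.86 [257.6 208.1]
gate_hinge [586.6   9.  161.3] 0.89 [269.  187.4]
bottle_a_mid [418.4  33.7  60.9] 0.84 [263.6 249. ]
bottle_a_mid [536.8  52.5 172.8] 0.61 [253.8 204.2]
bottle_a_mid [614.4 182.1  66.1] 0.56 [214.3 186.9]
bottle_a_mid [543.2 -58.8   3.4] 0.51 [292.7 210.6]
bottle_a [591.9 285.3   0.1] 0.96 [185.8 199. ]
bottle_a [606.8 388.4  -3.4] 0.84 [154.4 195.7]
bottle_a [616.5 183.9  -2.3] 0.74 [217.2 190.8]
bottle_a [532.1  48.8 110.5] 0.66 [256.8 209.5]
amber_mid [428.6 265.3  72.4] 0.72 [186.4 247.5]
flask_mid [ 439.4 -350.1   69.4] 0.86 [390.6 238.2]
beaker_mid [ 533.  -464.1   42.7] 0.91 [423.3 207.9]
wash_bottle_mid [ 616.9 -485.3  109. ] 0.63 [434.6 176.3]
```

```bash
python3 - <<'E'
import cv2
for n in ['scene0','top0']:
    im=cv2.imread(f'pics/{n}.png')
    if n=='scene0': c=im[140:340,160:440]
    else: c=im[140:300,130:450]
    cv2.imwrite(f'pics/{n}c.png',cv2.resize(c,None,fx=2.5,fy=2.5,interpolation=cv2.INTER_CUBIC))
E
```

```text
(no output)
```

View pics/scene0c.png

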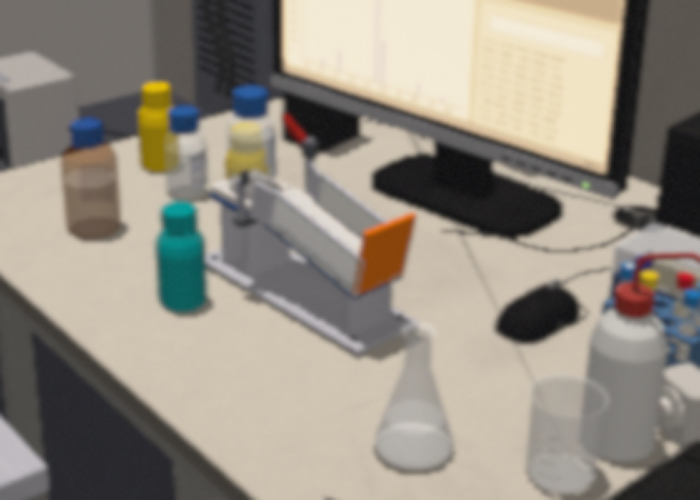

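View pics/top0c.png

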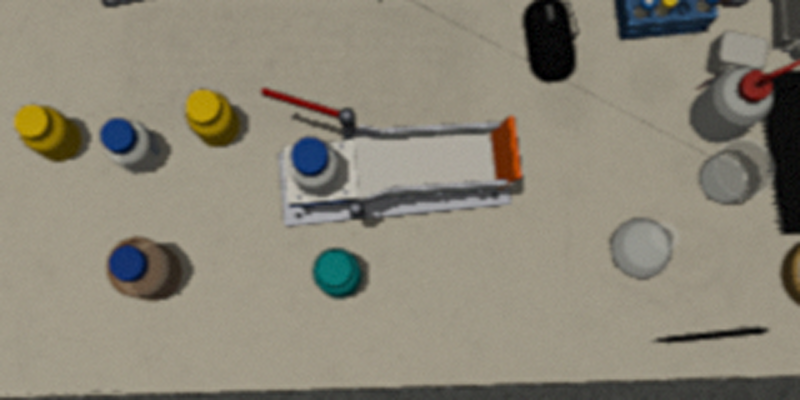

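View pics/top0.png

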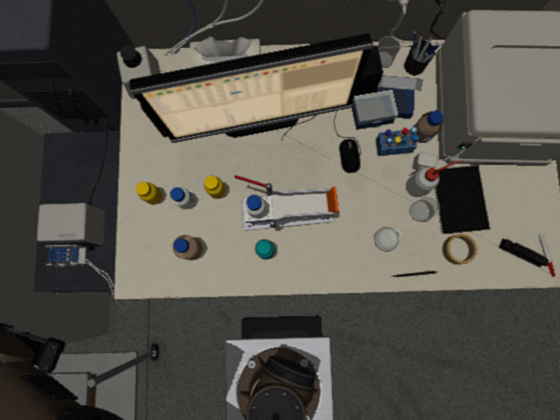

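```bash
python3 - <<'E'
from h import *
np.set_printoptions(precision=1,suppress=True)
from scipy.optimize import least_squares
s=env.state();print(s['eef_pos'],np.round(s['tcp_rot'],3),s['joints'].round(3))
loc={'feeder':(0,0),'lane':(60-170*np.cos(.21),0),'ledge':(102.5,0),'gate_hinge':(64,-52)}
ob=[];res={}
exp={'feeder':(541,-59),'lane':(549,-165),'ledge':(537,45),'gate_hinge':(587,12),'bottle_b':(590,285),'bottle_a':(532,49),'bottle_a_mid':(533,49),'bottle_b_mid':(590,285)}
pics=[]
for k in range(2):
  for n in ['scene','top']:
    p=env.read_camera(n)
    for t in exp:
        for d in env.tip_of(t,p):
            q=np.array(d['point'])
            if np.hypot(*(q[:2]-exp[t]))<25:
                if t in loc: ob.append((loc[t],q[:2]))
                else: res.setdefault(t,[]).append(q)
pt=p
L=np.array([a for a,b in ob]);W=np.array([b for a,b in ob])
f=lambda v:(np.c_[v[0]+L[:,0]*np.cos(v[2])-L[:,1]*np.sin(v[2]),v[1]+L[:,0]*np.sin(v[2])+L[:,1]*np.cos(v[2])]-W).ravel()
r=least_squares(f,[541,-59,1.63],loss='soft_l1',f_scale=3);print('feeder',r.x.round(3),len(ob),f(r.x).reshape(-1,2).std(0))
for t in res: print(t,np.mean(res[t],0),np.std(res[t],0),len(res[t]))
x0,y0,th=r.x;np.save('feeder.npy',r.x)
for z in (50,150,300): print('monitor corner',ray(pt,175,138,z),ray(pt,250,125,z))
# overlay
for n in ['scene','top']:
    p=env.read_camera(n);im=cv2.resize(p['pixels'],None,fx=4,fy=4,interpolation=cv2.INTER_CUBIC)
    c,s=np.cos(th),np.sin(th)
    F=lambda x,y,z:tuple(int(4*a+1.5) for a in proj(p,(x0+c*x-s*y,y0+s*x+c*y,z)))
    pl=[F(60,-35,110),F(145,-35,110),F(145,35,110),F(60,35,110)]
    cv2.polylines(im,[np.array(pl)],True,(0,255,0),1)
    cv2.polylines(im,[np.array([F(-145,-48,0),F(145,-48,0),F(145,48,0),F(-145,48,0)])],True,(255,0,255),1)
    q=F(64,-52,158);cv2.circle(im,q,4,(0,255,255),1)
    u,v=[int(4*a) for a in proj(p,(540,0,100))]
    cv2.imwrite(f'pics/ov_{n}.png',im[v-280:v+280,u-380:u+380])
E
```

```text
[181.  598.2 214.7] [ 3.1 -0.   2.8] [ 1.2  0.5  1.6  0.   1.1 -0.1]
feeder [542.6 -56.4   1.6] 16 [1.6 2.2]
bottle_b [586.3 286.3   0.2] [1.5 1.7 1.5] 4
bottle_a [533.   48.2 107.3] [1.8 3.5 1.7] 6
bottle_a_mid [535.2  50.4 172. ] [0.6 3.  0.1] 4
bottle_b_mid [587.5 285.6  60.8] [2.3 1.8 0.8] 4
monitor corner [781.9 310.4  50. ] [817.7  69.9  50. ]
monitor corner [747.3 284.8 150. ] [780.6  61.8 150. ]
monitor corner [695.5 246.3 300. ] [724.9  49.6 300. ]
```

View pics/ov_top.png

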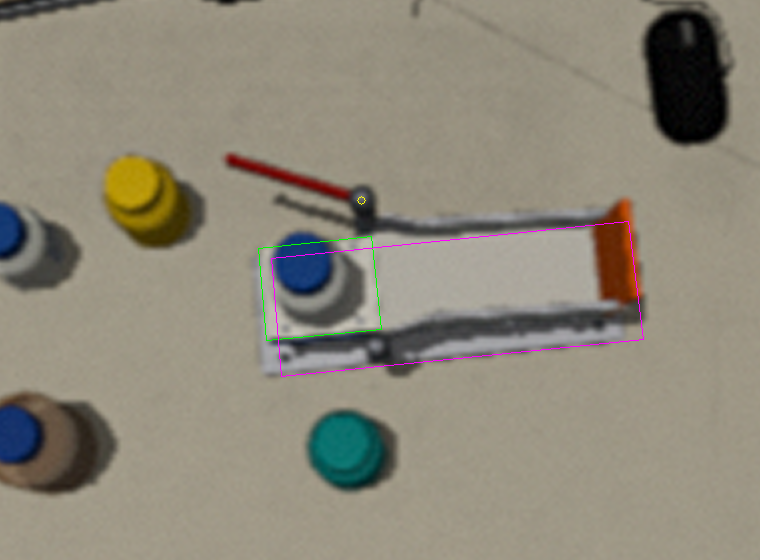

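View pics/ov_scene.png

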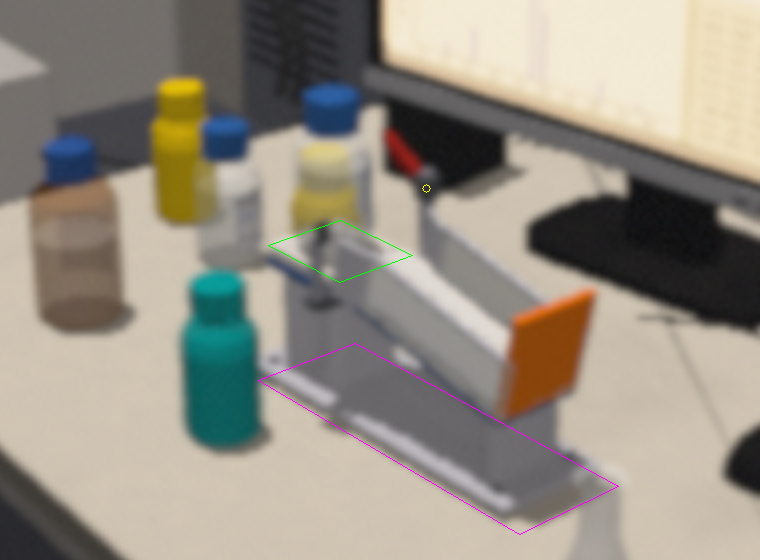

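```bash
cat > ov.py <<'E'
from h import *
def ov(x0,y0,th,tag,pics,z=4):
  for n,p in pics.items():
    im=cv2.resize(p['pixels'],None,fx=z,fy=z,interpolation=cv2.INTER_CUBIC)
    c,s=np.cos(th),np.sin(th)
    F=lambda x,y,h:tuple(int(z*a+1.5) for a in proj(p,(x0+c*x-s*y,y0+s*x+c*y,h)))
    def Ln(x,y,h): # lane coords
        a=.21;bx=60-170*np.cos(a);bz=110-170*np.sin(a)
        return F(bx+x*np.cos(a)-h*np.sin(a),y,bz+x*np.sin(a)+h*np.cos(a))
    D=lambda q,col:cv2.polylines(im,[np.array(q)],True,col,1)
    D([F(60,-35,110),F(145,-35,110),F(145,35,110),F(60,35,110)],(0,255,0))
    D([Ln(0,-33,0),Ln(170,-33,0),Ln(170,33,0),Ln(0,33,0)],(0,255,255))
    D([Ln(0,-33,0),Ln(0,33,0),Ln(0,33,77),Ln(0,-33,77)],(255,0,255))
    D([Ln(0,-33,40),Ln(140,-33,40)],(255,255,0));D([Ln(0,33,40),Ln(140,33,40)],(255,255,0))
    D([F(64,-52,110),F(64,-52,172)],(0,0,0));D([F(64,52,110),F(64,52,172)],(0,0,0))
    u,v=[int(z*a) for a in proj(p,(540,-40,100))]
    cv2.imwrite(f'pics/{tag}_{n}.png',im[v-280:v+280,u-380:u+380])
E
python3 - <<'E'
from ov import *
x,y,th=np.load('feeder.npy');print(x,y,th)
pics={n:env.read_camera(n) for n in ['scene','top']}
import pickle;pickle.dump(pics,open('p0.pkl','wb'))
ov(x,y,th,'ovb',pics,5)
E
```

```text
542.5671474561642 -56.383152195292176 1.6444646381808392
```

View pics/ovb_top.png

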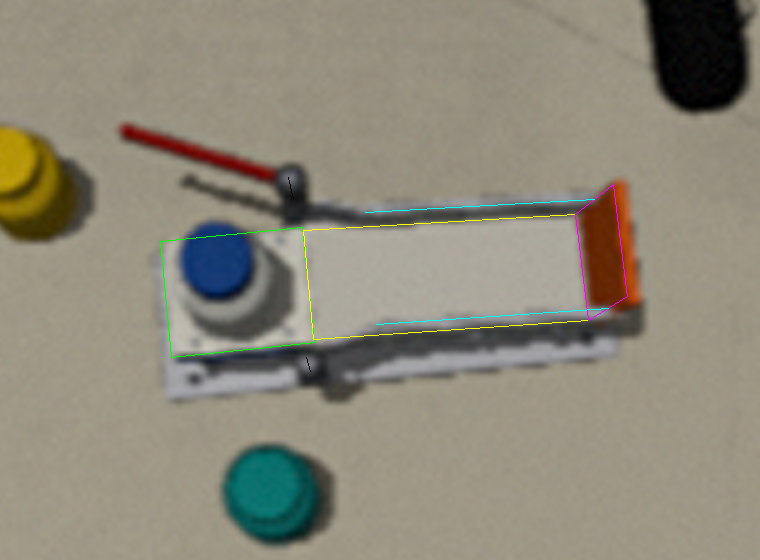

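View pics/ovb_scene.png

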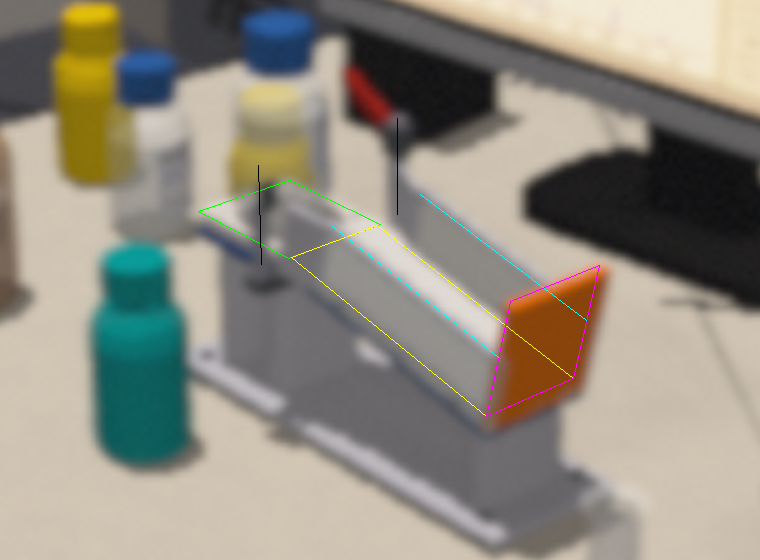

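```bash
cat > plan.py <<'E'
import sys,json
from h import *
# usage: plan.py w|f x y z yawoffset(rel feeder) step
x0,y0,th=np.load('feeder.npy');C,S=np.cos(th),np.sin(th)
def f2w(x,y): return np.array([x0+C*x-S*y,y0+S*x+C*y])
def w2f(q): d=np.array(q[:2])-[x0,y0]; return np.array([C*d[0]+S*d[1],-S*d[0]+C*d[1]])
def show(s=None):
    s=s or env.state()
    print('t%.2f'%s['t'],'w',np.round(s['eef_pos'],1),'f',w2f(s['eef_pos']).round(1),'rpy',np.round(s['tcp_rot'],3),'F',np.round(s['ft_force'],1),'op',round(s['opening']*95,1),'q',np.round(s['joints'],2))
if __name__=='__main__':
    fr=sys.argv[1];x,y,z,yo,step=map(float,sys.argv[2:7])
    s=env.state();show(s)
    P=np.array(s['eef_pos'],float);T=np.r_[f2w(x,y) if fr=='f' else (x,y),z]
    R0=R.from_euler('xyz',s['tcp_rot']);R1=R.from_euler('xyz',[np.pi,0,th+yo])
    rv=(R0.inv()*R1).as_rotvec()
    n=int(max(np.ceil(np.linalg.norm(T-P)/step),np.ceil(np.abs(rv).max()/.078),1))
    Rc=R0;Pc=P;rows=[]
    for i in range(n):
        k=n-i
        r=np.clip(np.round((Rc.inv()*R1).as_rotvec()/k/.08,2),-1,1)
        d=np.clip(np.round(Rc.inv().apply((T-Pc)/k)/30,2),-1,1)
        Pc=Pc+Rc.apply(d*30);Rc=Rc*R.from_rotvec(r*.08)
        rows.append([d.tolist(),r.tolist()])
    for i in range(0,n,5): print(json.dumps(rows[i:i+5]))
    print('end err',np.round(Pc-T,2))
E
python3 plan.py f 165 1 216 0 28
```

```text
t3.10 w [181.  598.2 214.7] f [679.5 312.4] rpy [3.142 0.    2.848] F [-0.3 -0.3 -0.4] op 95.0 q [ 1.17  0.49  1.56 -0.    1.09 -0.11]
[[[-0.72, -0.56, -0.0], [0.0, -0.0, 0.68]], [[-0.75, -0.52, -0.0], [0.0, -0.0, 0.68]], [[-0.78, -0.48, -0.0], [0.0, -0.0, 0.68]], [[-0.8, -0.43, -0.0], [0.0, -0.0, 0.68]], [[-0.82, -0.39, -0.0], [0.0, -0.0, 0.68]]]
[[[-0.84, -0.34, -0.0], [0.0, -0.0, 0.68]], [[-0.86, -0.3, -0.0], [0.0, -0.0, 0.69]], [[-0.88, -0.25, -0.0], [0.0, -0.0, 0.68]], [[-0.89, -0.2, -0.0], [0.0, -0.0, 0.69]], [[-0.9, -0.15, -0.0], [0.0, -0.0, 0.68]]]
[[[-0.91, -0.1, -0.0], [0.0, -0.0, 0.69]], [[-0.91, -0.05, -0.0], [0.0, -0.0, 0.68]], [[-0.91, -0.0, -0.0], [0.0, -0.0, 0.69]], [[-0.91, 0.05, -0.01], [0.0, -0.0, 0.68]], [[-0.91, 0.09, -0.0], [0.0, -0.0, 0.69]]]
[[[-0.9, 0.15, -0.01], [0.0, -0.0, 0.68]], [[-0.89, 0.19, -0.0], [0.0, -0.0, 0.69]], [[-0.88, 0.24, -0.01], [0.0, -0.0, 0.68]], [[-0.86, 0.29, -0.0], [0.0, -0.0, 0.69]], [[-0.84, 0.34, -0.01], [0.0, -0.0, 0.68]]]
[[[-0.83, 0.38, -0.0], [0.0, -0.0, 0.69]], [[-0.8, 0.43, -0.01], [0.0, -0.0, 0.68]]]
end err [0.08 0.08 0.14]
```

Call:
{"api": "drive_tool", "payload": {"increments": [[[-0.72,-0.56,0],[0,0,0.68]],[[-0.75,-0.52,0],[0,0,0.68]],[[-0.78,-0.48,0],[0,0,0.68]],[[-0.8,-0.43,0],[0,0,0.68]],[[-0.82,-0.39,0],[0,0,0.68]]], "jaw": -0.15}}

```text
t: 3.52
eef_pos: [260.6, 485.7, 214.7]
tcp_rot: [3.141, 0.0, 2.573]
ft_force: [0.1, 1.5, 0.0]
opening: 0.71
```

Call:
{"api": "drive_tool", "payload": {"increments": [[[-0.84,-0.34,0],[0,0,0.68]],[[-0.86,-0.3,0],[0,0,0.69]],[[-0.88,-0.25,0],[0,0,0.68]],[[-0.89,-0.2,0],[0,0,0.69]],[[-0.9,-0.15,0],[0,0,0.68]]]}}

```text
t: 3.93
eef_pos: [340.0, 374.3, 214.8]
tcp_rot: [3.141, -0.0, 2.3]
ft_force: [1.0, 0.5, -0.4]
opening: 0.431
```

Call:
{"api": "drive_tool", "payload": {"increments": [[[-0.91,-0.1,0],[0,0,0.69]],[[-0.91,-0.05,0],[0,0,0.68]],[[-0.91,0,0],[0,0,0.69]],[[-0.91,0.05,0],[0,0,0.68]],[[-0.91,0.09,0],[0,0,0.69]]]}}

```text
t: 4.35
eef_pos: [419.5, 262.8, 214.8]
tcp_rot: [3.141, -0.0, 2.025]
ft_force: [0.8, 0.6, -0.9]
opening: 0.429
```

```bash
python3 plan.py f 165 1 216 0 25
```

```text
t4.35 w [419.5 262.8 214.8] f [327.4  99.2] rpy [ 3.141 -0.     2.025] F [ 0.8  0.6 -0.9] op 40.7 q [ 0.43  0.31  1.87  0.    0.96 -0.03]
[[[-0.78, 0.13, -0.0], [0.0, -0.0, 0.59]], [[-0.77, 0.16, -0.01], [0.0, -0.0, 0.6]], [[-0.77, 0.2, -0.0], [0.0, -0.0, 0.59]], [[-0.75, 0.24, -0.01], [0.0, -0.0, 0.6]], [[-0.74, 0.27, -0.0], [0.0, -0.0, 0.59]]]
[[[-0.73, 0.31, -0.01], [0.0, -0.0, 0.6]], [[-0.71, 0.35, -0.0], [0.0, -0.0, 0.59]], [[-0.7, 0.38, -0.01], [0.01, -0.0, 0.6]]]
end err [ 0.12 -0.03  0.02]
```

Call:
{"api": "drive_tool", "payload": {"increments": [[[-0.78,0.13,0],[0,0,0.59]],[[-0.77,0.16,-0.01],[0,0,0.6]],[[-0.77,0.2,0],[0,0,0.59]],[[-0.75,0.24,-0.01],[0,0,0.6]],[[-0.74,0.27,0],[0,0,0.59]]]}}

```text
t: 4.77
eef_pos: [488.2, 166.4, 215.4]
tcp_rot: [3.141, -0.0, 1.788]
ft_force: [0.3, 0.7, 0.6]
opening: 0.426
```

Call:
{"api": "drive_tool", "payload": {"increments": [[[-0.73,0.31,-0.01],[0,0,0.6]],[[-0.71,0.35,0],[0,0,0.59]],[[-0.7,0.38,-0.01],[0,0,0.6]],[[0,0,0.6],[0,0,0]],[[0,0,0.6],[0,0,0]]]}}

```text
t: 5.18
eef_pos: [530.4, 108.4, 180.0]
tcp_rot: [3.139, -0.0, 1.645]
ft_force: [-0.4, -0.0, -0.4]
opening: 0.428
```

```bash
python3 plan.py f 148 1 178 0 6;python3 - <<'E'
from h import *
p=env.read_camera('scene');im=cv2.resize(p['pixels'][120:280,180:380],None,fx=4,fy=4);cv2.imwrite('pics/a1.png',im)
E
```

```text
t5.18 w [530.4 108.4 180. ] f [165.2   0. ] rpy [ 3.139 -0.     1.645] F [-0.4 -0.  -0.4] op 40.7 q [0.08 0.41 1.81 0.   0.92 0.01]
[[[-0.19, -0.01, 0.02], [0.01, -0.0, 0.0]], [[-0.19, -0.01, 0.02], [0.01, -0.0, 0.0]], [[-0.19, -0.01, 0.03], [0.01, -0.0, 0.0]]]
end err [ 0.07  0.13 -0.14]
```

View pics/a1.png

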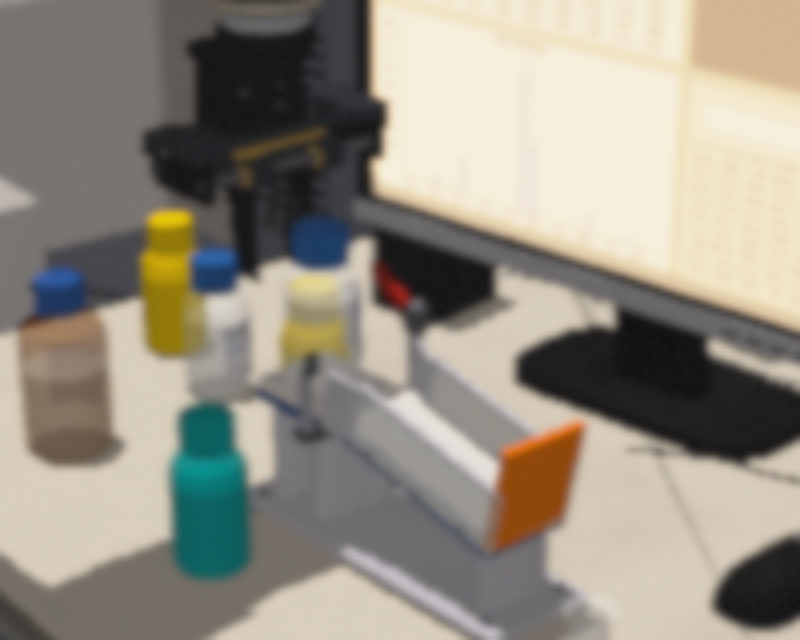

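Call:
{"api": "drive_tool", "payload": {"increments": [[[-0.3,-0.03,0],[0,0,0]],[[-0.3,0,0],[0,0,0]],[[-0.2,0,0],[0,0,0]],[[-0.2,0,0],[0,0,0]],[[-0.2,0,0],[0,0,0]]]}}

```text
t: 5.65
eef_pos: [531.4, 72.9, 180.7]
tcp_rot: [3.14, -0.0, 1.647]
ft_force: [0.5, 0.8, 0.7]
opening: 0.424
```

Call:
{"api": "drive_tool", "payload": {"increments": [[[-0.2,0,0],[0,0,0]],[[-0.2,0,0],[0,0,0]],[[-0.2,0,0],[0,0,0]],[[-0.2,0,0],[0,0,0]],[[-0.15,0,0],[0,0,0]]]}}

```text
t: 6.07
eef_pos: [533.3, 44.4, 179.8]
tcp_rot: [3.142, -0.0, 1.647]
ft_force: [0.1, 1.3, 0.7]
opening: 0.427
```

```bash
python3 - <<'E'
from plan import *
show()
for n in ['scene','top']:
    p=env.read_camera(n);im=cv2.resize(p['pixels'][120:280,180:380],None,fx=3,fy=3);cv2.imwrite(f'pics/a2{n}.png',im)
    for t in ['bottle_a_mid']:
        for d in env.tip_of(t,p): print(w2f(d['point']),d['point'],d['score'])
E
```

```text
t6.07 w [533.3  44.4 179.8] f [101.2   1.8] rpy [ 3.142 -0.     1.647] F [0.1 1.3 0.7] op 40.5 q [-0.04  0.4   1.82  0.    0.92 -0.12]
[ 97.81925537 112.37226974] [423.3, 32.9, 62.5] 0.59
[238.61949924 -95.25400828] [620.0, 188.6, 61.8] 0.46
[-285.80607151  120.73041417] [443.2, -350.3, 65.6] 0.26
[71.06789424 -1.46755052] [538.8, 14.6, 170.5] 0.58
[229.58356251 -89.97462883] [615.4, 179.2, 64.8] 0.46
[ 97.92156478 116.47586972] [419.2, 32.7, 60.2] 0.41
```

View pics/a2scene.png

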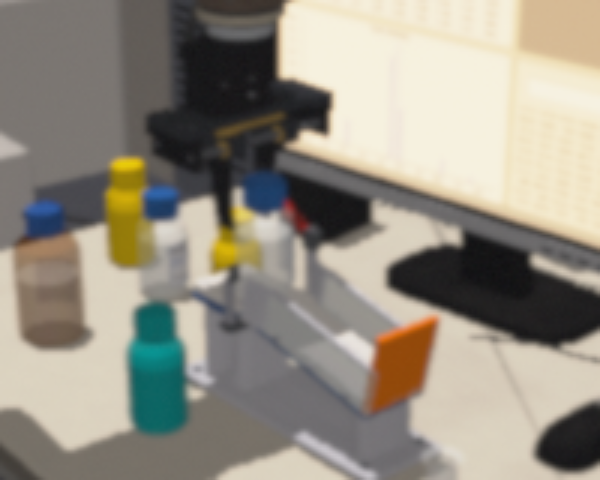

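Call:
{"api": "drive_tool", "payload": {"increments": [[[-0.12,0,0],[0,0,0]],[[-0.12,0,0],[0,0,0]],[[-0.12,0,0],[0,0,0]],[[-0.12,0,0],[0,0,0]],[[-0.1,0,0],[0,0,0]]]}}

```text
t: 6.68
eef_pos: [534.6, 27.3, 179.8]
tcp_rot: [-3.142, 0.0, 1.647]
ft_force: [0.0, 0.5, 0.1]
opening: 0.421
```

Call:
{"api": "drive_tool", "payload": {"increments": [[[0,0,0],[0,0,0]],[[0,0,0],[0,0,0]],[[0,0,0],[0,0,0]],[[0,0,0],[0,0,0]],[[0,0,0],[0,0,0]]]}}

```text
t: 7.1
eef_pos: [534.6, 27.9, 179.8]
tcp_rot: [3.142, -0.0, 1.647]
ft_force: [0.1, 0.2, 0.6]
opening: 0.429
```

```bash
python3 - <<'E'
from plan import *
show()
for n in ['scene','top']:
    p=env.read_camera(n);im=cv2.resize(p['pixels'][120:280,180:380],None,fx=3,fy=3);cv2.imwrite(f'pics/a3{n}.png',im)
    for t in ['bottle_a_mid']:
        for d in env.tip_of(t,p): print(w2f(d['point']),d['point'],d['score'])
E
```

```text
t7.10 w [534.6  27.9 179.8] f [84.6  1.7] rpy [ 3.142 -0.     1.647] F [0.1 0.2 0.6] op 40.8 q [-0.07  0.41  1.82  0.    0.92 -0.15]
[234.6811366  -91.55410292] [616.6, 184.4, 58.4] 0.82
[-4.89525615  1.83241665] [541.1, -61.4, 159.9] 0.75
[ 93.48344357 110.68682143] [425.3, 28.7, 59.2] 0.67
[-24.58120566  -1.32723395] [545.7, -80.8, 156.6] 0.81
[232.93827286 -93.43091564] [618.6, 182.8, 64.5] 0.81
[337.12874274 -72.94394448] [590.5, 285.2, 62.3] 0.48
```

View pics/a3scene.png

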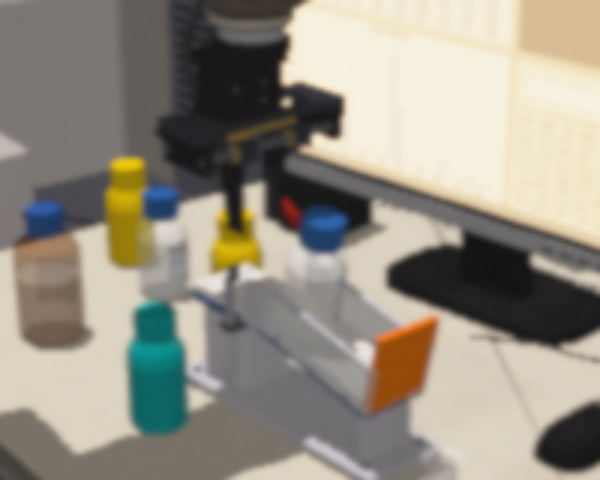

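Call:
{"api": "drive_tool", "payload": {"increments": [[[0.5,0,-0.4],[0,0,-0.5]],[[0.9,0,-0.4],[0,0,-0.9]],[[0.9,0.2,-0.2],[0,0,-0.9]],[[0.9,0.2,0],[0,0,-0.9]],[[0.9,0.2,0],[0,0,-0.9]]], "jaw": 0.5}}

```text
t: 7.72
eef_pos: [527.1, 153.5, 210.4]
tcp_rot: [3.14, 0.0, 1.978]
ft_force: [-0.4, -0.5, -0.6]
opening: 0.712
```

```bash
python3 plan.py w 588 286 205 1.497 26; python3 - <<'E'
from plan import *
for n in ['scene','top']:
    p=env.read_camera(n)
    for t in ['bottle_a_mid','bottle_b']:
        for d in env.tip_of(t,p): print(n,t,w2f(d['point']).round(1),d['point'],round(d['score'],2))
E
```

```text
t7.72 w [527.1 153.5 210.4] f [210.5  -0. ] rpy [3.14  0.    1.978] F [-0.4 -0.5 -0.6] op 67.7 q [ 0.16  0.39  1.75  0.    1.   -0.24]
[[[0.22, 0.24, 0.01], [0.0, 0.0, -0.97]], [[0.2, 0.26, 0.01], [0.0, 0.0, -0.97]], [[0.18, 0.27, 0.01], [0.0, 0.0, -0.97]], [[0.15, 0.28, 0.01], [0.0, 0.0, -0.97]], [[0.13, 0.3, 0.01], [0.0, 0.0, -0.97]]]
[[[0.11, 0.3, 0.01], [0.0, 0.0, -0.97]], [[0.09, 0.31, 0.01], [0.0, 0.0, -0.97]], [[0.06, 0.32, 0.01], [0.0, 0.0, -0.97]], [[0.04, 0.32, 0.01], [0.0, 0.0, -0.97]], [[0.01, 0.32, 0.02], [0.0, 0.0, -0.97]]]
[[[-0.02, 0.32, 0.01], [0.0, 0.0, -0.97]], [[-0.04, 0.32, 0.02], [0.0, 0.0, -0.97]], [[-0.07, 0.32, 0.01], [0.0, 0.0, -0.97]], [[-0.09, 0.32, 0.02], [0.0, 0.01, -0.97]], [[-0.11, 0.3, 0.01], [0.0, 0.0, -0.96]]]
end err [ 0.   -0.13  0.07]
scene bottle_a_mid [ 93.9 113.8] [422.2, 28.9, 61.2] 0.98
scene bottle_a_mid [-95.9  -0.6] [550.2, -152.0, 143.2] 0.9
scene bottle_a_mid [237.  -94.6] [619.5, 186.9, 59.1] 0.66
scene bottle_b [-74.9   6.4] [541.7, -131.6, 80.3] 0.96
scene bottle_b [438.9 -94.3] [604.3, 388.3, 0.3] 0.89
scene bottle_b [336.1 -71.7] [589.3, 284.1, -0.1] 0.85
scene bottle_b [ 96.  115.8] [420.0, 30.8, -3.0] 0.76
top bottle_a_mid [-87.2  -0.1] [549.1, -143.3, 139.2] 0.66
top bottle_a_mid [ 97.2 117.4] [418.3, 31.9, 62.1] 0.65
top bottle_b [ 92.2 113.6] [422.5, 27.2, 7.5] 0.87
top bottle_b [-82.5   1.2] [547.4, -138.8, 79.4] 0.81
top bottle_b [440.9 -97.5] [607.4, 390.5, -4.3] 0.62
```

Call:
{"api": "drive_tool", "payload": {"increments": [[[0.22,0.24,0.01],[0,0,-0.97]],[[0.2,0.26,0.01],[0,0,-0.97]],[[0.18,0.27,0.01],[0,0,-0.97]],[[0.15,0.28,0.01],[0,0,-0.97]],[[0.13,0.3,0.01],[0,0,-0.97]]]}}

```text
t: 8.43
eef_pos: [547.9, 195.6, 208.3]
tcp_rot: [-3.141, -0.0, 2.364]
ft_force: [1.2, -0.8, 0.7]
opening: 0.749
```

Call:
{"api": "drive_tool", "payload": {"increments": [[[0.11,0.3,0.01],[0,0,-0.97]],[[0.09,0.31,0.01],[0,0,-0.97]],[[0.06,0.32,0.01],[0,0,-0.97]],[[0.04,0.32,0.01],[0,0,-0.97]],[[0.01,0.32,0.02],[0,0,-0.97]]]}}

```text
t: 8.85
eef_pos: [568.1, 239.6, 206.5]
tcp_rot: [-3.142, -0.0, 2.752]
ft_force: [-1.1, -0.7, 0.3]
opening: 0.749
```

Call:
{"api": "drive_tool", "payload": {"increments": [[[-0.02,0.32,0.01],[0,0,-0.97]],[[-0.04,0.32,0.02],[0,0,-0.97]],[[-0.07,0.32,0.01],[0,0,-0.97]],[[-0.09,0.32,0.02],[0,0,-0.97]],[[-0.11,0.3,0.01],[0,0,-0.96]]]}}

```text
t: 9.27
eef_pos: [588.9, 283.5, 204.3]
tcp_rot: [-3.141, -0.0, 3.14]
ft_force: [0.4, 0.1, 0.9]
opening: 0.748
```

```bash
python3 plan.py w 588 286 91 1.497 12;python3 - <<'E'
from h import *
from plan import show
for n,z in [('scene',1),('top',1)]:
    p=env.read_camera(n);u,v=[int(a) for a in proj(p,(588,286,100))]
    c=p['pixels'][v-60:v+60,u-70:u+70].copy();c=cv2.resize(c,None,fx=5,fy=5,interpolation=cv2.INTER_CUBIC)
    s=env.state()['eef_pos'];q=[int(5*a) for a in np.array(proj(p,s))-[u-70,v-60]]
    cv2.circle(c,q,5,(0,255,0),2)
    cv2.imwrite(f'pics/b1{n}.png',c)
    for d in env.tip_of('bottle_b',p): print(n,d)
E
```

```text
t9.27 w [588.9 283.5 204.3] f [335.6 -71.2] rpy [-3.141 -0.     3.14 ] F [0.4 0.1 0.9] op 71.1 q [ 0.35  0.54  1.5  -0.    1.1  -1.22]
[[[0.0, 0.01, 0.38], [-0.0, -0.0, -0.0]], [[0.0, 0.01, 0.38], [-0.0, -0.0, -0.0]], [[0.0, 0.01, 0.38], [-0.0, -0.0, -0.0]], [[0.0, 0.01, 0.38], [-0.0, -0.0, -0.0]], [[0.01, 0.01, 0.38], [-0.0, -0.0, -0.0]]]
[[[0.0, 0.01, 0.38], [-0.0, -0.0, -0.0]], [[0.01, 0.01, 0.37], [-0.0, -0.0, -0.01]], [[0.0, 0.0, 0.38], [-0.0, -0.0, -0.0]], [[0.01, 0.01, 0.37], [-0.0, -0.0, -0.01]], [[0.0, 0.0, 0.38], [-0.0, -0.0, -0.0]]]
end err [ 0.   -0.08 -0.13]
scene {'point': [417.4, 33.1, -3.0], 'score': 0.95}
scene {'point': [544.1, -135.8, 77.4], 'score': 0.7}
scene {'point': [608.4, 388.7, 0.3], 'score': 0.66}
scene {'point': [588.5, 285.9, -2.0], 'score': 0.65}
top {'point': [587.1, 287.3, 1.8], 'score': 0.8}
top {'point': [549.7, -144.8, 139.4], 'score': 0.68}
top {'point': [613.7, 181.8, -3.1], 'score': 0.62}
top {'point': [586.2, 7.3, 161.0], 'score': 0.62}
top {'point': [547.5, -138.0, 80.0], 'score': 0.59}
top {'point': [421.3, 31.1, 2.0], 'score': 0.55}
```

View pics/b1scene.png

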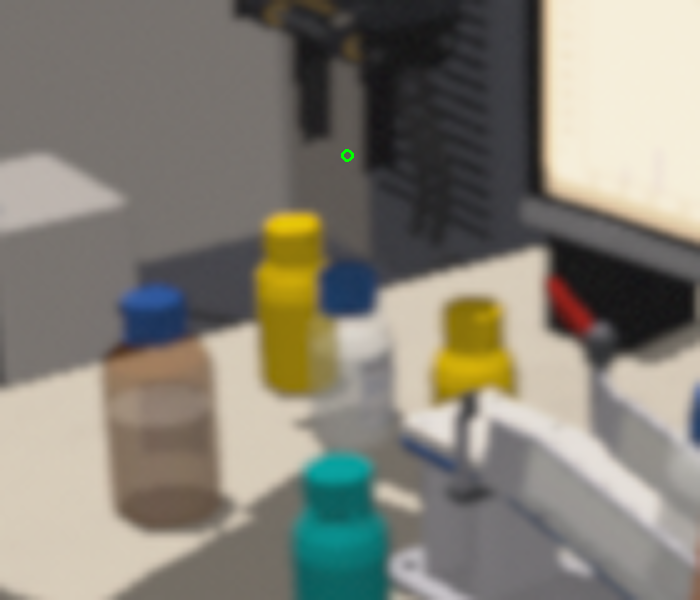

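View pics/b1top.png

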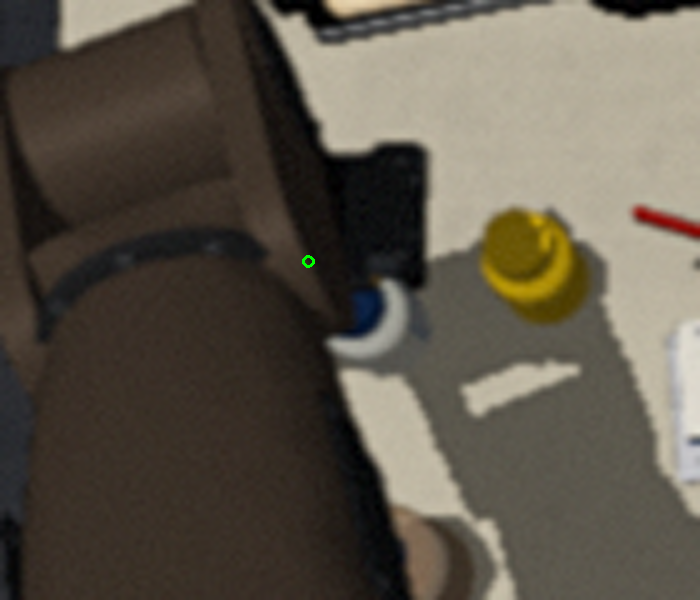

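Call:
{"api": "drive_tool", "payload": {"increments": [[[0,0.01,0.5],[0,0,0]],[[0,0.01,0.5],[0,0,0]],[[0,0.02,0.5],[0,0,0]],[[0,0.02,0.5],[0,0,0]],[[0.02,0.02,0.4],[0,0,0]]]}}

```text
t: 9.88
eef_pos: [587.5, 285.8, 131.5]
tcp_rot: [-3.141, -0.001, 3.135]
ft_force: [1.0, 0.7, 0.4]
opening: 0.75
```

Call:
{"api": "drive_tool", "payload": {"increments": [[[0,0.01,0.4],[0,0,0]],[[0,0,0.4],[0,0,0]],[[0,0,0.3],[0,0,0]],[[0,0,0.28],[0,0,0]],[[0,0,0],[0,0,0]]]}}

```text
t: 10.3
eef_pos: [587.1, 286.8, 89.3]
tcp_rot: [-3.141, -0.002, 3.138]
ft_force: [0.9, -0.1, -0.5]
opening: 0.745
```

```bash
python3 - <<'E'
from h import *
from plan import show
show()
for n,z in [('scene',1)]:
    p=env.read_camera(n);u,v=[int(a) for a in proj(p,(588,286,100))]
    c=p['pixels'][v-60:v+60,u-70:u+70].copy();c=cv2.resize(c,None,fx=5,fy=5,interpolation=cv2.INTER_CUBIC)
    cv2.imwrite(f'pics/b2{n}.png',c)
E
```

```text
t10.30 w [587.1 286.8  89.3] f [339.  -69.7] rpy [-3.141e+00 -2.000e-03  3.138e+00] F [ 0.9 -0.1 -0.5] op 70.8 q [ 0.35  0.67  1.6   0.    0.88 -1.21]
```

View pics/b2scene.png

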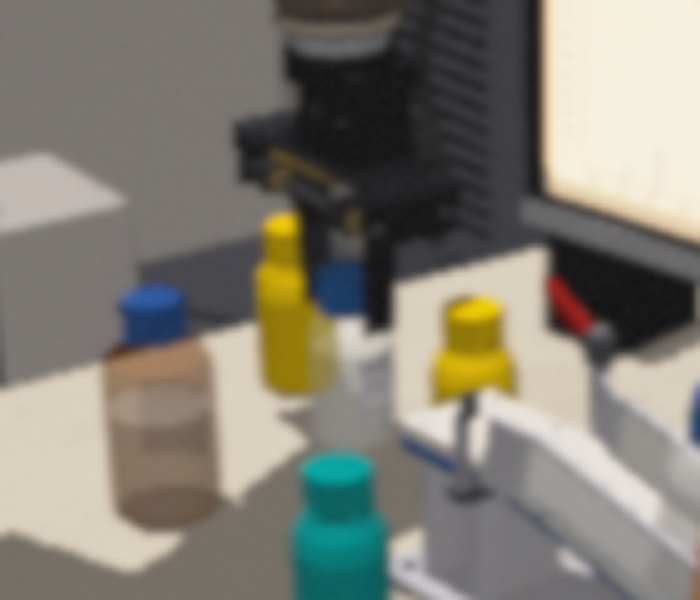

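Call:
{"api": "drive_tool", "payload": {"increments": [[[0,0,-0.3],[0,0,0]],[[0,0,0],[0,0,0]]]}}

```text
t: 10.52
eef_pos: [588.5, 287.5, 102.3]
tcp_rot: [3.141, 0.003, 3.138]
ft_force: [-0.3, 0.4, -0.3]
opening: 0.75
```

Call:
{"api": "drive_tool", "payload": {"increments": [[[0,0,0],[0,0,0]],[[0,0,0],[0,0,0]],[[0,0,0],[0,0,0]],[[0,0,0],[0,0,0]],[[0,0,0],[0,0,0]]], "jaw": -1}}

```text
t: 10.93
eef_pos: [587.6, 287.1, 100.0]
tcp_rot: [3.142, -0.0, 3.138]
ft_force: [1.3, 0.6, 0.1]
opening: 0.456
```

Call:
{"api": "drive_tool", "payload": {"increments": [[[0,0,0],[0,0,0]],[[0,0,0],[0,0,0]],[[0,0,-0.1],[0,0,0]],[[0,0,-0.2],[0,0,0]],[[0,0,-0.2],[0,0,0]]]}}

```text
t: 11.35
eef_pos: [587.3, 287.1, 115.0]
tcp_rot: [-3.141, -0.001, 3.138]
ft_force: [0.4, -0.0, -4.1]
opening: 0.423
```

```bash
python3 - <<'E'
from h import *
from plan import show
show()
for n,z in [('scene',1)]:
    p=env.read_camera(n);u,v=[int(a) for a in proj(p,(588,286,100))]
    c=p['pixels'][v-60:v+60,u-70:u+70].copy();c=cv2.resize(c,None,fx=5,fy=5,interpolation=cv2.INTER_CUBIC)
    cv2.imwrite(f'pics/b3{n}.png',c)
E
```

```text
t11.35 w [587.3 287.1 115. ] f [339.2 -69.9] rpy [-3.141e+00 -1.000e-03  3.138e+00] F [ 0.4 -0.  -4.1] op 40.2 q [ 0.35  0.64  1.58  0.    0.93 -1.21]
```

View pics/b3scene.png

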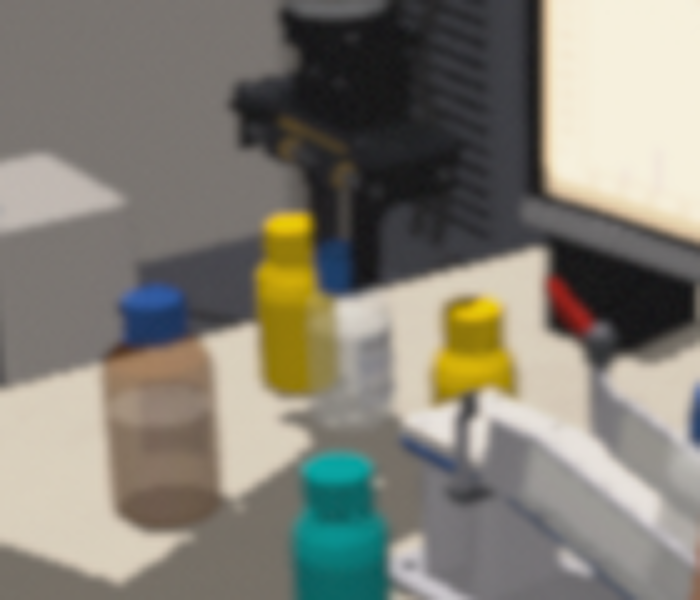

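Call:
{"api": "drive_tool", "payload": {"increments": [[[0,0,-0.4],[0,0,0]],[[0,0,-0.6],[0,0,0]],[[0,0,-0.7],[0,0,0]],[[0,0,-0.7],[0,0,0]],[[0,0,-0.7],[0,0,0]]]}}

```text
t: 11.82
eef_pos: [587.4, 287.1, 209.8]
tcp_rot: [3.141, 0.0, 3.138]
ft_force: [1.1, 0.2, -4.7]
opening: 0.428
```

Call:
{"api": "drive_tool", "payload": {"increments": [[[0,0,-0.7],[0,0,0]],[[0,0,-0.7],[0,0,0]],[[0,0,-0.6],[0,0,0]],[[0,0,-0.3],[0,0,0]],[[0,0,-0.1],[0,0,0]]]}}

```text
t: 12.23
eef_pos: [587.8, 287.2, 282.2]
tcp_rot: [3.141, 0.003, 3.138]
ft_force: [0.3, 0.1, -5.6]
opening: 0.426
```

```bash
python3 plan.py f 107 0 279 0 13; python3 - <<'E'
from h import *
p=env.read_camera('scene');c=cv2.resize(p['pixels'][80:260,140:340],None,fx=4,fy=4,interpolation=cv2.INTER_CUBIC)
cv2.imwrite(f'pics/b4.png',c)
E
```

```text
t12.23 w [587.8 287.2 282.2] f [339.4 -70.4] rpy [3.141e+00 3.000e-03 3.138e+00] F [ 0.3  0.1 -5.6] op 40.4 q [ 0.35  0.48  1.39  0.    1.27 -1.21]
[[[0.09, -0.4, 0.0], [0.0, 0.0, 0.93]], [[0.06, -0.4, 0.01], [0.0, 0.0, 0.93]], [[0.03, -0.4, 0.0], [0.0, 0.0, 0.93]], [[-0.0, -0.4, 0.01], [0.0, 0.0, 0.93]], [[-0.03, -0.4, 0.0], [0.0, 0.0, 0.93]]]
[[[-0.06, -0.4, 0.01], [0.0, 0.0, 0.93]], [[-0.09, -0.39, 0.0], [0.0, 0.0, 0.94]], [[-0.12, -0.39, 0.01], [0.0, 0.0, 0.93]], [[-0.15, -0.38, 0.0], [0.0, 0.0, 0.94]], [[-0.18, -0.36, 0.01], [0.0, 0.0, 0.93]]]
[[[-0.21, -0.35, 0.0], [0.0, 0.0, 0.94]], [[-0.23, -0.33, 0.01], [0.0, 0.0, 0.93]], [[-0.25, -0.32, 0.0], [0.0, 0.0, 0.94]], [[-0.28, -0.29, 0.01], [0.01, -0.0, 0.93]], [[-0.3, -0.27, 0.0], [0.0, -0.0, 0.94]]]
[[[-0.32, -0.25, 0.01], [0.01, -0.0, 0.93]], [[-0.34, -0.23, 0.0], [0.0, -0.0, 0.94]], [[-0.35, -0.2, 0.01], [0.01, -0.0, 0.93]], [[-0.37, -0.17, 0.0], [0.0, -0.0, 0.94]], [[-0.37, -0.15, 0.01], [0.01, -0.0, 0.93]]]
end err [-0.02  0.12 -0.07]
```

View pics/b4.png

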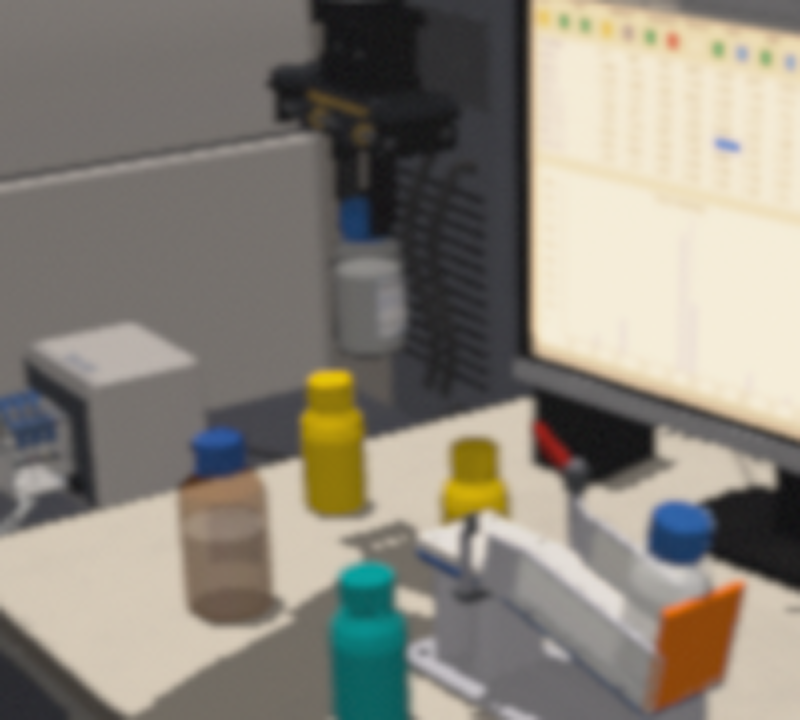

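Call:
{"api": "drive_tool", "payload": {"increments": [[[0.09,-0.4,0],[0,0,0.93]],[[0.06,-0.4,0.01],[0,0,0.93]],[[0.03,-0.4,0],[0,0,0.93]],[[0,-0.4,0.01],[0,0,0.93]],[[-0.03,-0.4,0],[0,0,0.93]]]}}

```text
t: 12.7
eef_pos: [573.4, 227.5, 278.0]
tcp_rot: [-3.14, -0.002, 2.763]
ft_force: [-0.5, -0.5, -4.1]
opening: 0.425
```

Call:
{"api": "drive_tool", "payload": {"increments": [[[-0.06,-0.4,0.01],[0,0,0.93]],[[-0.09,-0.39,0],[0,0,0.94]],[[-0.12,-0.39,0.01],[0,0,0.93]],[[-0.15,-0.38,0],[0,0,0.94]],[[-0.18,-0.36,0.01],[0,0,0.93]]]}}

```text
t: 13.12
eef_pos: [560.0, 168.3, 277.3]
tcp_rot: [-3.14, -0.001, 2.389]
ft_force: [1.4, 1.8, -4.2]
opening: 0.425
```

Call:
{"api": "drive_tool", "payload": {"increments": [[[-0.21,-0.35,0],[0,0,0.94]],[[-0.23,-0.33,0.01],[0,0,0.93]],[[-0.25,-0.32,0],[0,0,0.94]],[[-0.28,-0.29,0.01],[0,0,0.93]],[[-0.3,-0.27,0],[0,0,0.94]]]}}

```text
t: 13.53
eef_pos: [547.0, 109.0, 276.7]
tcp_rot: [-3.14, -0.001, 2.015]
ft_force: [-0.2, -0.0, -4.9]
opening: 0.421
```

```bash
python3 plan.py f 107 0 279 0 13
```

```text
t13.53 w [547.  109.  276.7] f [164.6 -16.6] rpy [-3.140e+00 -1.000e-03  2.015e+00] F [-0.2 -0.  -4.9] op 40.0 q [ 0.08  0.34  1.64  0.    1.17 -0.37]
[[[-0.32, -0.24, -0.02], [-0.01, -0.0, 0.93]], [[-0.33, -0.22, -0.01], [-0.0, -0.0, 0.92]], [[-0.35, -0.19, -0.02], [-0.01, -0.0, 0.93]], [[-0.37, -0.17, -0.01], [-0.0, -0.0, 0.92]], [[-0.37, -0.14, -0.02], [-0.01, -0.01, 0.93]]]
end err [-0.07  0.09  0.06]
```

Call:
{"api": "drive_tool", "payload": {"increments": [[[-0.32,-0.24,0],[0,0,0.93]],[[-0.33,-0.22,0],[0,0,0.92]],[[-0.35,-0.19,0],[0,0,0.93]],[[-0.37,-0.17,0],[0,0,0.92]],[[-0.37,-0.14,0],[0,0,0.93]]]}}

```text
t: 13.95
eef_pos: [534.9, 50.4, 276.8]
tcp_rot: [-3.14, -0.0, 1.644]
ft_force: [0.5, 0.3, -4.3]
opening: 0.426
```

Call:
{"api": "drive_tool", "payload": {"increments": [[[0,0,0.3],[0,0,0]],[[0,0,0.3],[0,0,0]],[[0,0,0.3],[0,0,0]],[[0,0,0.2],[0,0,0]],[[0,0,0.1],[0,0,0]]]}}

```text
t: 14.37
eef_pos: [535.1, 51.5, 240.2]
tcp_rot: [-3.139, -0.0, 1.649]
ft_force: [-0.1, 0.6, -4.9]
opening: 0.422
```

```bash
python3 plan.py f 107 0 213 0 6; python3 - <<'E'
from plan import *
for n in ['scene','top']:
    p=env.read_camera(n)
    for t in ['bottle_b_mid','bottle_b']:
        for d in env.tip_of(t,p): print(n,t,w2f(d['point']).round(1),d['point'],round(d['score'],2))
    c=cv2.resize(p['pixels'][100:260,160:360],None,fx=4,fy=4,interpolation=cv2.INTER_CUBIC)
    cv2.imwrite(f'pics/b5{n}.png',c)
E
```

```text
t14.37 w [535.1  51.5 240.2] f [108.2  -0.5] rpy [-3.139 -0.     1.649] F [-0.1  0.6 -4.9] op 40.1 q [-0.03  0.34  1.74  0.    1.06 -0.11]
[[[-0.01, -0.0, 0.18], [-0.01, -0.0, 0.01]], [[-0.01, -0.0, 0.18], [-0.0, -0.0, 0.01]], [[-0.01, -0.0, 0.18], [-0.01, -0.0, 0.01]], [[-0.0, -0.01, 0.18], [-0.0, -0.0, 0.02]], [[-0.01, -0.0, 0.19], [-0.01, -0.0, 0.01]]]
end err [ 0.15 -0.03 -0.09]
scene bottle_b_mid [436.7 -93.8] [604.0, 386.0, 65.0] 0.97
scene bottle_b_mid [105.4   3.8] [531.0, 48.4, 204.9] 0.85
scene bottle_b [ 97.5 118.3] [417.4, 32.1, -3.1] 0.91
scene bottle_b [438.2 -93.8] [603.9, 387.5, -1.7] 0.71
scene bottle_b [-76.1   5.3] [542.9, -132.7, 78.2] 0.58
top bottle_b_mid [441.6 -91.1] [600.9, 390.7, 59.9] 0.75
top bottle_b [441.9 -98.4] [608.2, 391.6, -4.4] 0.8
top bottle_b [-79.9   1.8] [546.7, -136.2, 81.0] 0.77
top bottle_b [ 95.1 115.4] [420.5, 30.0, 5.3] 0.65
top bottle_b [-286.1  126.8] [437.2, -351.0, 68.8] 0.45
```

View pics/b5scene.png

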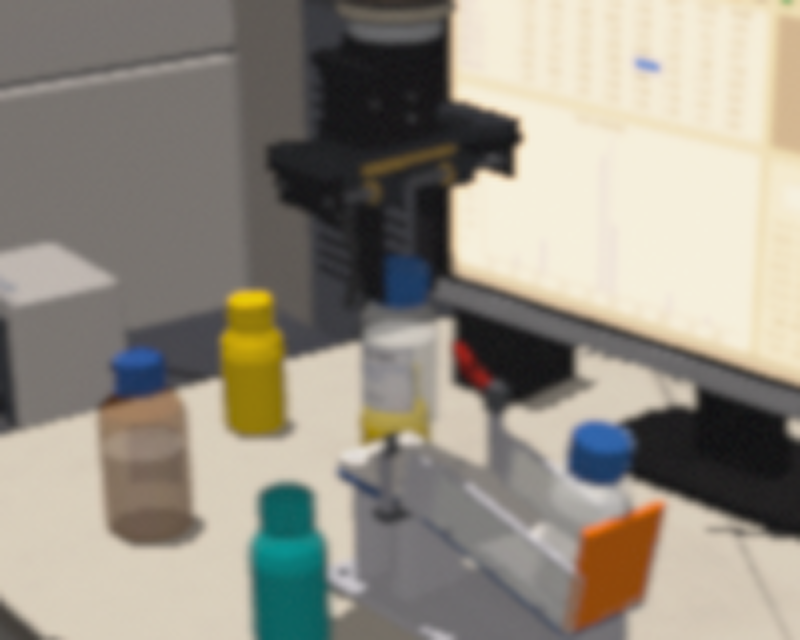

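Call:
{"api": "drive_tool", "payload": {"increments": [[[-0.01,0,0.2],[0,0,0]],[[-0.01,0,0.2],[0,0,0]],[[-0.01,0,0.2],[0,0,0]],[[0,0,0.2],[0,0,0]],[[0,0,0.1],[0,0,0]]]}}

```text
t: 15.08
eef_pos: [535.3, 50.0, 213.8]
tcp_rot: [-3.14, -0.0, 1.648]
ft_force: [-0.2, 0.2, -5.4]
opening: 0.423
```

Call:
{"api": "drive_tool", "payload": {"increments": [[[0,0,0.05],[0,0,0]],[[0,0,0],[0,0,0]]]}}

```text
t: 15.25
eef_pos: [535.5, 50.1, 213.0]
tcp_rot: [-3.141, -0.0, 1.648]
ft_force: [-1.0, 1.2, -4.2]
opening: 0.423
```

Call:
{"api": "drive_tool", "payload": {"increments": [[[0,0,0.04],[0,0,0]],[[0,0,0],[0,0,0]]]}}

```text
t: 15.42
eef_pos: [535.7, 50.1, 212.3]
tcp_rot: [3.141, -0.0, 1.648]
ft_force: [0.7, -0.3, -4.4]
opening: 0.422
```

Call:
{"api": "drive_tool", "payload": {"increments": [[[0,0,0.04],[0,0,0]],[[0,0,0],[0,0,0]]]}}

```text
t: 15.58
eef_pos: [535.6, 50.1, 211.0]
tcp_rot: [3.141, -0.0, 1.648]
ft_force: [-0.0, 0.0, -4.6]
opening: 0.423
```

Call:
{"api": "drive_tool", "payload": {"increments": [[[0,0,0.04],[0,0,0]],[[0,0,0],[0,0,0]]]}}

```text
t: 15.75
eef_pos: [535.7, 50.1, 210.0]
tcp_rot: [3.141, 0.0, 1.648]
ft_force: [0.1, -0.5, -3.1]
opening: 0.421
```

Call:
{"api": "drive_tool", "payload": {"increments": [[[0,0,0.03],[0,0,0]],[[0,0,0],[0,0,0]]]}}

```text
t: 15.92
eef_pos: [536.1, 50.1, 209.9]
tcp_rot: [3.14, 0.0, 1.648]
ft_force: [-1.9, -0.3, 4.9]
opening: 0.426
```

Call:
{"api": "drive_tool", "payload": {"increments": [[[0,0,-0.01],[0,0,0]],[[0,0,0],[0,0,0]]]}}

```text
t: 16.08
eef_pos: [536.0, 50.1, 209.9]
tcp_rot: [3.14, 0.0, 1.648]
ft_force: [-1.0, -0.3, 5.4]
opening: 0.423
```

Call:
{"api": "drive_tool", "payload": {"increments": [[[0,0,0],[0,0,0]],[[0,0,0],[0,0,0]],[[0,0,0],[0,0,0]],[[0,0,0],[0,0,0]],[[0,0,0],[0,0,0]]], "jaw": 0.5}}

```text
t: 16.5
eef_pos: [535.6, 50.1, 209.1]
tcp_rot: [-3.141, -0.0, 1.648]
ft_force: [0.4, -0.6, 0.1]
opening: 0.71
```

```bash
python3 - <<'E'
from plan import *
show()
for n in ['scene','top']:
    p=env.read_camera(n)
    for t in ['bottle_b_mid','bottle_b']:
        for d in env.tip_of(t,p): print(n,t,w2f(d['point']).round(1),d['point'],round(d['score'],2))
    c=cv2.resize(p['pixels'][120:260,180:360],None,fx=4,fy=4,interpolation=cv2.INTER_CUBIC)
    cv2.imwrite(f'pics/b6{n}.png',c)
E
```

```text
t16.50 w [535.6  50.1 209.1] f [106.7  -0.8] rpy [-3.141 -0.     1.648] F [ 0.4 -0.6  0.1] op 67.5 q [-0.03  0.37  1.78  0.    0.99 -0.11]
scene bottle_b_mid [105.1   2.2] [532.6, 48.3, 168.9] 0.83
scene bottle_b_mid [436.4 -91.5] [601.7, 385.6, 62.4] 0.61
scene bottle_b [ 95.4 117.8] [418.1, 30.1, -2.6] 0.95
scene bottle_b [112.8  -1.7] [536.0, 56.2, 110.3] 0.86
scene bottle_b [438.8 -97.1] [607.1, 388.4, -1.2] 0.76
top bottle_b_mid [440.4 -93. ] [602.9, 389.7, 63.1] 0.58
top bottle_b [-80.1   6.2] [542.3, -136.7, 78.7] 0.81
top bottle_b [437.9 -95.8] [605.9, 387.4, -3.9] 0.81
top bottle_b [ 93.2 111.1] [424.9, 28.4, 4.9] 0.48
top bottle_b [233.1 -89. ] [614.2, 182.6, -5.2] 0.41
```

View pics/b6scene.png

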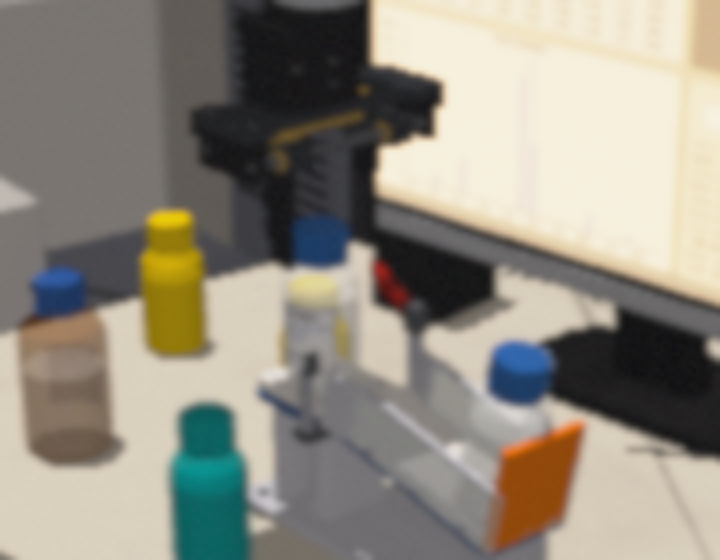

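Call:
{"api": "drive_tool", "payload": {"increments": [[[0.2,0,0],[0,0,0]],[[0.4,0,0],[0,0,0]],[[0.6,0,0],[0,0,0]],[[0.6,-0.03,0],[0,0,0]],[[0.2,0,0],[0,0,0]]]}}

```text
t: 17.22
eef_pos: [529.6, 112.3, 209.3]
tcp_rot: [3.142, -0.001, 1.649]
ft_force: [-0.9, -1.0, 0.3]
opening: 0.752
```

Call:
{"api": "drive_tool", "payload": {"increments": [[[0,0,0.3],[0,0,0]],[[0,0,0.4],[0,0,0]],[[0,0,0.3],[0,0,0]],[[0,0,0],[0,0,0]],[[0,0,0],[0,0,0]]], "jaw": -0.15}}

```text
t: 17.63
eef_pos: [530.0, 109.4, 178.6]
tcp_rot: [-3.14, -0.0, 1.647]
ft_force: [-0.3, 0.2, 0.1]
opening: 0.462
```

```bash
python3 - <<'E'
from plan import *
show()
for n in ['scene','top']:
    p=env.read_camera(n)
    for t in ['bottle_b_mid','bottle_b']:
        for d in env.tip_of(t,p): print(n,t,w2f(d['point']).round(1),d['point'],round(d['score'],2))
    c=cv2.resize(p['pixels'][120:260,180:360],None,fx=4,fy=4,interpolation=cv2.INTER_CUBIC)
    cv2.imwrite(f'pics/b7{n}.png',c)
E
```

```text
t17.63 w [530.  109.4 178.6] f [166.3   0.4] rpy [-3.14  -0.     1.647] F [-0.3  0.2  0.1] op 43.9 q [0.08 0.41 1.81 0.   0.92 0.01]
scene bottle_b_mid [107.1   3.4] [531.3, 50.2, 172.1] 0.75
scene bottle_b_mid [437.4 -90.6] [600.7, 386.5, 60.3] 0.57
scene bottle_b [ 93.8 116.9] [419.1, 28.6, -3.4] 0.67
scene bottle_b [439.  -95.8] [605.8, 388.5, -1.8] 0.63
scene bottle_b [107.1  -3.2] [537.9, 50.7, 109.3] 0.56
top bottle_b_mid [439.  -93.6] [603.6, 388.3, 61.8] 0.91
top bottle_b_mid [112.6  -2.1] [536.4, 56.1, 173.5] 0.82
top bottle_b [438.4 -99. ] [609.0, 388.1, -3.8] 0.82
top bottle_b [ 93.8 114.7] [421.3, 28.7, 7.9] 0.75
top bottle_b [-82.4   2.7] [545.9, -138.8, 82.1] 0.6
top bottle_b [104.6  -0. ] [534.9, 47.9, 113.2] 0.58
top bottle_b [-288.9  121.1] [443.1, -353.4, 69.5] 0.52
```

View pics/b7scene.png

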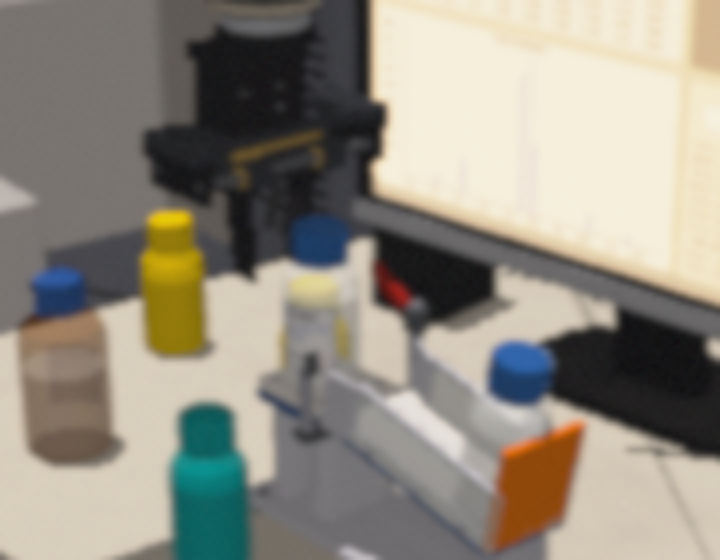

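Call:
{"api": "drive_tool", "payload": {"increments": [[[-0.3,0,0],[0,0,0]],[[-0.3,0,0],[0,0,0]],[[-0.2,0,0],[0,0,0]],[[-0.2,0,0],[0,0,0]],[[-0.2,0,0],[0,0,0]]]}}

```text
t: 18.35
eef_pos: [532.9, 73.1, 179.3]
tcp_rot: [3.142, -0.0, 1.647]
ft_force: [0.2, 1.0, 0.7]
opening: 0.424
```

Call:
{"api": "drive_tool", "payload": {"increments": [[[-0.2,0,0],[0,0,0]],[[-0.2,0,0],[0,0,0]],[[-0.2,0,0],[0,0,0]],[[-0.2,0,0],[0,0,0]],[[-0.15,0,0],[0,0,0]]]}}

```text
t: 18.77
eef_pos: [535.1, 44.9, 179.2]
tcp_rot: [3.141, -0.0, 1.648]
ft_force: [-0.2, -0.5, 0.2]
opening: 0.425
```

Call:
{"api": "drive_tool", "payload": {"increments": [[[-0.12,0,0],[0,0,0]],[[-0.12,0,0],[0,0,0]],[[-0.12,0,0],[0,0,0]],[[-0.12,0,0],[0,0,0]],[[-0.1,0,0],[0,0,0]]]}}

```text
t: 19.18
eef_pos: [536.4, 27.8, 179.2]
tcp_rot: [-3.141, 0.0, 1.648]
ft_force: [-0.4, -0.4, 0.9]
opening: 0.425
```

Call:
{"api": "drive_tool", "payload": {"increments": [[[0,0,0],[0,0,0]],[[0,0,0],[0,0,0]],[[0,0,0],[0,0,0]],[[0,0,0],[0,0,0]],[[0,0,0],[0,0,0]]]}}

```text
t: 19.6
eef_pos: [536.4, 28.3, 179.2]
tcp_rot: [-3.142, -0.0, 1.648]
ft_force: [-0.0, 0.3, 0.0]
opening: 0.425
```

```bash
python3 - <<'E'
from plan import *
show()
for n in ['scene','top']:
    p=env.read_camera(n)
    for t in ['bottle_b_mid','bottle_b']:
        for d in env.tip_of(t,p):
            f=w2f(d['point'])
            if abs(f[1])<30: print(n,t,f.round(1),d['point'],round(d['score'],2))
    c=cv2.resize(p['pixels'][120:260,180:360],None,fx=4,fy=4,interpolation=cv2.INTER_CUBIC)
    cv2.imwrite(f'pics/b8{n}.png',c)
E
```

```text
t19.60 w [536.4  28.3 179.2] f [84.9 -0. ] rpy [-3.142 -0.     1.648] F [-0.   0.3  0. ] op 40.3 q [-0.07  0.41  1.82  0.    0.92 -0.15]
scene bottle_b_mid [3.4 1.6] [540.7, -53.1, 159.8] 0.73
scene bottle_b [-73.8   4.7] [543.3, -130.3, 79.3] 0.87
scene bottle_b [20.6 -5.1] [546.1, -35.5, 102.0] 0.87
top bottle_b_mid [-26.8  -3.9] [548.4, -82.8, 152.1] 0.89
top bottle_b [-15.8  -2.4] [546.1, -72.0, 93.7] 0.85
top bottle_b [-78.1   1.4] [546.9, -134.4, 81.9] 0.71
```

View pics/b8scene.png

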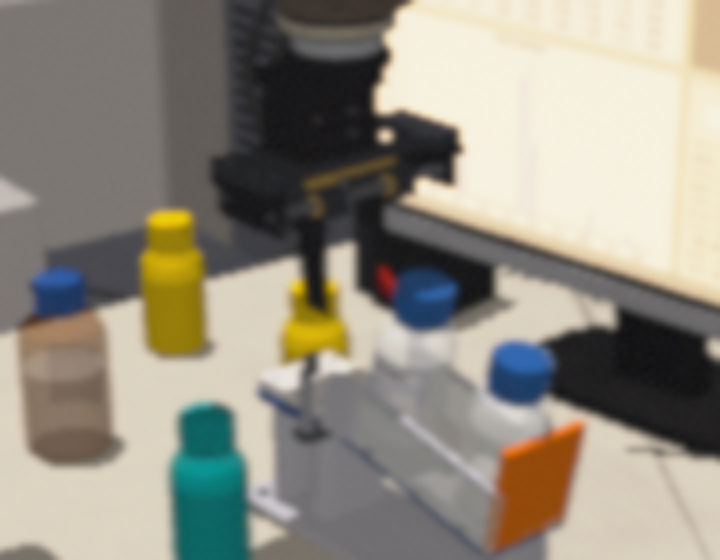

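```bash
python3 - <<'E'
from plan import *
import pickle
pics=pickle.load(open('p0.pkl','rb'))
for n,p in pics.items():
    im=p['pixels'].astype(int);m=(im[...,2]>110)&(im[...,1]<60)&(im[...,0]<60)
    h=proj(p,(*f2w(64,-52),158));t=proj(p,(*f2w(160,-90),158))
    v,u=np.nonzero(m);k=np.hypot(u-(h[0]+t[0])/2,v-(h[1]+t[1])/2)<35;u,v=u[k],v[k]
    best=[]
    for q in np.arange(1.4,2.25,.01):
        pts=np.array([proj(p,(*f2w(64+r*np.sin(q),-52+r*np.cos(q)),160)) for r in np.linspace(15,104,40)])
        d=np.hypot(u[:,None]-pts[:,0],v[:,None]-pts[:,1]);best.append((d.min(1).mean()+d.min(0).mean(),q))
    print(n,len(u),min(best))
for n in ['scene','top']:
    p=env.read_camera(n)
    for t in ['bottle_b_mid','bottle_a_mid']:
        for d in env.tip_of(t,p):
            f=w2f(d['point'])
            if abs(f[1])<30: print(n,t,f.round(1),d['point'],round(d['score'],2))
E
```

```text
scene 33 (np.float64(1.3543296663321587), np.float64(2.0100000000000007))
top 43 (np.float64(0.9613527632329251), np.float64(2.0000000000000004))
scene bottle_b_mid [-38.8   0.5] [544.9, -95.1, 153.4] 0.66
scene bottle_a_mid [-92.4   4. ] [545.4, -148.8, 138.9] 0.68
top bottle_b_mid [-34.8  -0.4] [545.5, -91.1, 148.8] 0.89
top bottle_a_mid [-87.4  -2.6] [551.6, -143.4, 140.9] 0.86
top bottle_a_mid [-78.6   3. ] [545.4, -135.0, 78.3] 0.64
```

```bash
python3 - <<'E'
from plan import *
import pickle
pics=pickle.load(open('p0.pkl','rb'))
def line(p,u,v): a=ray(p,u,v,0);b=ray(p,u,v,300);return a,b-a
a,d=line(pics['top'],175,138);b,e=line(pics['scene'],268,174)
st=np.linalg.lstsq(np.c_[d,-e],b-a,rcond=None)[0];print(a+st[0]*d,b+st[1]*e)
E
python3 plan.py f 119 -108 215 1.571 20
```

```text
[756.49996714 291.57295757 123.46510471] [740.35060879 301.68087808 120.48219927]
t20.20 w [536.4  28.2 179.2] f [84.8 -0. ] rpy [-3.142 -0.     1.648] F [-0.4 -0.5  0.3] op 40.2 q [-0.07  0.41  1.82  0.    0.92 -0.15]
[[[0.05, 0.17, -0.06], [0.0, -0.0, -0.93]], [[0.04, 0.18, -0.06], [0.0, -0.0, -0.93]], [[0.03, 0.18, -0.06], [0.0, -0.0, -0.93]], [[0.01, 0.18, -0.06], [0.0, -0.0, -0.93]], [[0.0, 0.18, -0.06], [0.0, -0.0, -0.93]]]
[[[-0.01, 0.18, -0.06], [0.0, -0.0, -0.93]], [[-0.03, 0.18, -0.06], [0.0, -0.0, -0.93]], [[-0.04, 0.18, -0.06], [0.0, -0.0, -0.93]], [[-0.05, 0.17, -0.05], [0.0, -0.0, -0.94]], [[-0.06, 0.17, -0.06], [0.0, -0.0, -0.93]]]
[[[-0.08, 0.16, -0.05], [0.0, -0.0, -0.94]], [[-0.09, 0.16, -0.06], [0.0, -0.0, -0.93]], [[-0.1, 0.15, -0.05], [0.0, -0.0, -0.94]], [[-0.11, 0.14, -0.06], [0.0, -0.0, -0.93]], [[-0.12, 0.13, -0.05], [0.0, -0.0, -0.94]]]
[[[-0.13, 0.12, -0.06], [0.0, -0.0, -0.93]], [[-0.14, 0.11, -0.05], [0.0, -0.0, -0.94]], [[-0.14, 0.1, -0.06], [0.0, -0.0, -0.93]], [[-0.15, 0.09, -0.05], [0.0, -0.0, -0.94]], [[-0.16, 0.08, -0.06], [0.0, -0.0, -0.93]]]
[[[-0.17, 0.08, -0.05], [0.0, -0.0, -0.94]]]
end err [-0.04  0.11 -0.09]
```

Call:
{"api": "drive_tool", "payload": {"increments": [[[0.05,0.17,-0.3],[0,0,-0.93]],[[0.04,0.18,-0.3],[0,0,-0.93]],[[0.03,0.18,-0.3],[0,0,-0.93]],[[0.01,0.18,-0.3],[0,0,-0.93]],[[0,0.18,0],[0,0,-0.93]]], "jaw": -1}}

```text
t: 20.62
eef_pos: [562.5, 38.1, 216.9]
tcp_rot: [3.139, 0.001, 2.024]
ft_force: [-0.9, 0.6, 0.8]
opening: 0.133
```

Call:
{"api": "drive_tool", "payload": {"increments": [[[-0.01,0.18,0],[0,0,-0.93]],[[-0.03,0.18,0],[0,0,-0.93]],[[-0.04,0.18,0],[0,0,-0.93]],[[-0.05,0.17,0],[0,0,-0.94]],[[-0.06,0.17,0],[0,0,-0.93]]]}}

```text
t: 21.03
eef_pos: [587.1, 48.3, 215.2]
tcp_rot: [3.142, -0.0, 2.396]
ft_force: [-0.4, -0.1, -0.6]
opening: 0.006
```

Call:
{"api": "drive_tool", "payload": {"increments": [[[-0.08,0.16,0],[0,0,-0.94]],[[-0.09,0.16,0],[0,0,-0.93]],[[-0.1,0.15,0],[0,0,-0.94]],[[-0.11,0.14,0],[0,0,-0.93]],[[-0.12,0.13,0],[0,0,-0.94]]]}}

```text
t: 21.45
eef_pos: [612.1, 58.2, 215.1]
tcp_rot: [3.142, -0.0, 2.771]
ft_force: [0.2, 0.0, -0.3]
opening: 0.006
```

Call:
{"api": "drive_tool", "payload": {"increments": [[[-0.13,0.12,0],[0,0,-0.93]],[[-0.14,0.11,0],[0,0,-0.94]],[[-0.14,0.1,0],[0,0,-0.93]],[[-0.15,0.09,0],[0,0,-0.94]],[[-0.16,0.08,0],[0,0,-0.93]]]}}

```text
t: 21.87
eef_pos: [636.6, 68.1, 215.1]
tcp_rot: [3.142, -0.0, -3.139]
ft_force: [0.1, -0.1, 0.3]
opening: 0.0
```

```bash
python3 plan.py f 119 -111 153 1.571 14;  python3 - <<'E'
from plan import *
for n in ['scene','top']:
    p=env.read_camera(n)
    for t in ['bottle_b_mid','bottle_a_mid']:
        for d in env.tip_of(t,p):
            f=w2f(d['point'])
            if abs(f[1])<30: print(n,t,f.round(1),d['point'],round(d['score'],2))
    c=cv2.resize(p['pixels'][120:260,180:360],None,fx=4,fy=4,interpolation=cv2.INTER_CUBIC)
    cv2.imwrite(f'pics/g1{n}.png',c)
E
```

```text
t21.87 w [636.6  68.1 215.1] f [ 117.2 -102.9] rpy [ 3.142 -0.    -3.139] F [ 0.1 -0.1  0.3] op 0.0 q [ 0.    0.51  1.52  0.    1.11 -1.57]
[[[-0.05, 0.02, 0.41], [0.0, -0.0, -0.18]], [[-0.05, 0.01, 0.42], [0.0, -0.0, -0.18]], [[-0.06, 0.01, 0.41], [0.0, -0.0, -0.18]], [[-0.05, 0.02, 0.42], [0.0, -0.0, -0.17]], [[-0.06, 0.01, 0.41], [0.0, -0.0, -0.18]]]
end err [ 0.09 -0.04  0.03]
scene bottle_b_mid [-38.   -0.6] [546.0, -94.2, 150.1] 0.61
scene bottle_a_mid [-95.3   3.2] [546.4, -151.7, 139.8] 0.64
top bottle_b_mid [-30.8  -2.8] [547.6, -86.9, 151.2] 0.85
top bottle_a_mid [-89.    0.5] [548.6, -145.2, 143.0] 0.86
```

View pics/g1scene.png

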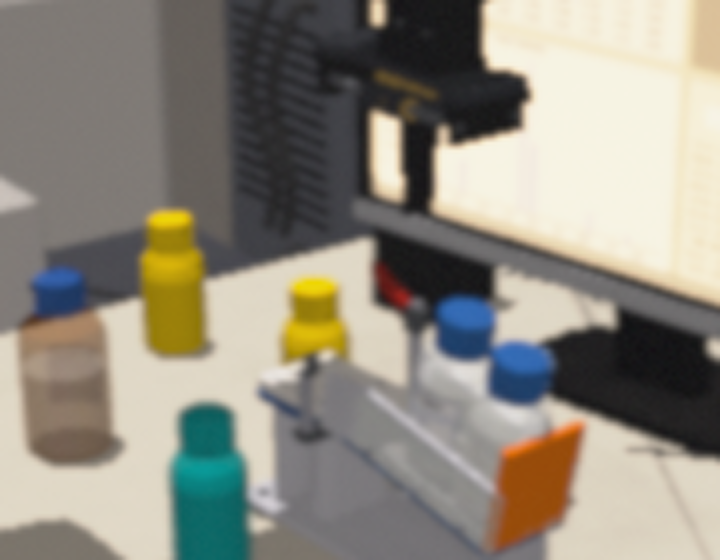

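View pics/g1top.png

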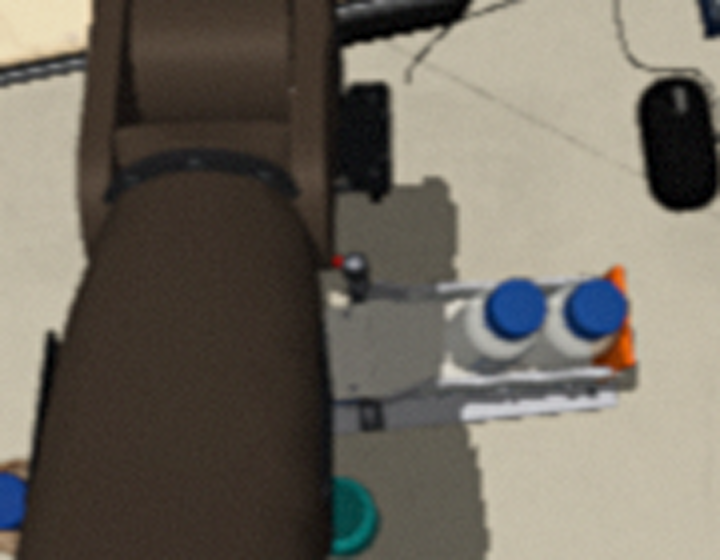

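Call:
{"api": "drive_tool", "payload": {"increments": [[[-0.05,0.02,0.41],[0,0,-0.18]],[[-0.05,0.01,0.42],[0,0,-0.18]],[[-0.06,0.01,0.41],[0,0,-0.18]],[[-0.05,0.02,0.42],[0,0,-0.17]],[[-0.06,0.01,0.41],[0,0,-0.18]]]}}

```text
t: 22.58
eef_pos: [644.2, 70.3, 151.1]
tcp_rot: [3.141, -0.001, -3.07]
ft_force: [0.3, 0.7, 0.2]
opening: 0.001
```

```bash
cat > arc.py <<'E'
from plan import *
s=env.state();show(s)
P=np.r_[w2f(s['eef_pos']),s['eef_pos'][2]]
q0,q1,n=map(float,sys.argv[1:4]);off=float(sys.argv[4])
rows=[];c=P.copy()
for q in np.linspace(q0,q1,int(n)+1)[1:]:
    T=np.r_[64+72*np.sin(q)+off*np.cos(q),-52+72*np.cos(q)-off*np.sin(q),153]
    d=T-c;r=np.round([d[1]/30,d[0]/30,-d[2]/30],2);rows.append([r.tolist(),[0,0,0]]);c=c+[r[1]*30,r[0]*30,-r[2]*30]
for i in range(0,len(rows),5):print(json.dumps(rows[i:i+5]))
E
python3 arc.py 2.1 0.1 20 16
```

```text
t22.58 w [644.2  70.3 151.1] f [ 118.9 -110.7] rpy [ 3.141e+00 -1.000e-03 -3.070e+00] F [0.3 0.7 0.2] op 0.1 q [ 0.01  0.59  1.57  0.    0.99 -1.64]
[[[0.47, 0.13, -0.06], [0, 0, 0]], [[0.21, 0.14, -0.0], [0, 0, 0]], [[0.21, 0.12, -0.0], [0, 0, 0]], [[0.23, 0.09, -0.0], [0, 0, 0]], [[0.23, 0.07, -0.0], [0, 0, 0]]]
[[[0.24, 0.05, -0.0], [0, 0, 0]], [[0.25, 0.03, -0.0], [0, 0, 0]], [[0.25, -0.0, -0.0], [0, 0, 0]], [[0.24, -0.03, -0.0], [0, 0, 0]], [[0.24, -0.05, -0.0], [0, 0, 0]]]
[[[0.23, -0.07, -0.0], [0, 0, 0]], [[0.23, -0.1, -0.0], [0, 0, 0]], [[0.22, -0.12, -0.0], [0, 0, 0]], [[0.2, -0.14, -0.0], [0, 0, 0]], [[0.19, -0.15, -0.0], [0, 0, 0]]]
[[[0.17, -0.18, -0.0], [0, 0, 0]], [[0.15, -0.19, -0.0], [0, 0, 0]], [[0.13, -0.21, -0.0], [0, 0, 0]], [[0.11, -0.22, -0.0], [0, 0, 0]], [[0.09, -0.23, -0.0], [0, 0, 0]]]
```

Call:
{"api": "drive_tool", "payload": {"increments": [[[0.47,0.13,-0.06],[0,0,0]],[[0.21,0.14,0],[0,0,0]],[[0.21,0.12,0],[0,0,0]],[[0.23,0.09,0],[0,0,0]],[[0.23,0.07,0],[0,0,0]]]}}

```text
t: 23.0
eef_pos: [602.6, 84.3, 155.1]
tcp_rot: [3.142, 0.001, -3.071]
ft_force: [-0.0, -0.8, -0.2]
opening: 0.001
```

Call:
{"api": "drive_tool", "payload": {"increments": [[[0.24,0.05,0],[0,0,0]],[[0.25,0.03,0],[0,0,0]],[[0.25,0,0],[0,0,0]],[[0.24,-0.03,0],[0,0,0]],[[0.24,-0.05,0],[0,0,0]]]}}

```text
t: 23.42
eef_pos: [565.7, 81.2, 155.1]
tcp_rot: [3.141, 0.0, -3.071]
ft_force: [1.3, -0.4, 0.5]
opening: 0.005
```

```bash
python3 arc.py 1.1 0.1 12 16;python3 - <<'E'
from plan import *
for n in ['scene']:
    p=env.read_camera(n)
    c=cv2.resize(p['pixels'][120:260,180:360],None,fx=4,fy=4,interpolation=cv2.INTER_CUBIC)
    cv2.imwrite(f'pics/g2{n}.png',c)
E
```

```text
t23.42 w [565.7  81.2 155.1] f [135.5 -33.2] rpy [ 3.141  0.    -3.071] F [ 1.3 -0.4  0.5] op 0.5 q [ 0.03  0.48  1.76  0.    0.9  -1.61]
[[[0.18, -0.06, 0.07], [0, 0, 0]], [[0.19, -0.08, -0.0], [0, 0, 0]], [[0.19, -0.09, -0.0], [0, 0, 0]], [[0.17, -0.11, -0.0], [0, 0, 0]], [[0.17, -0.12, -0.0], [0, 0, 0]]]
[[[0.15, -0.13, -0.0], [0, 0, 0]], [[0.15, -0.15, -0.0], [0, 0, 0]], [[0.13, -0.15, -0.0], [0, 0, 0]], [[0.11, -0.17, -0.0], [0, 0, 0]], [[0.11, -0.18, -0.0], [0, 0, 0]]]
[[[0.08, -0.18, -0.0], [0, 0, 0]], [[0.08, -0.19, -0.0], [0, 0, 0]]]
```

View pics/g2scene.png

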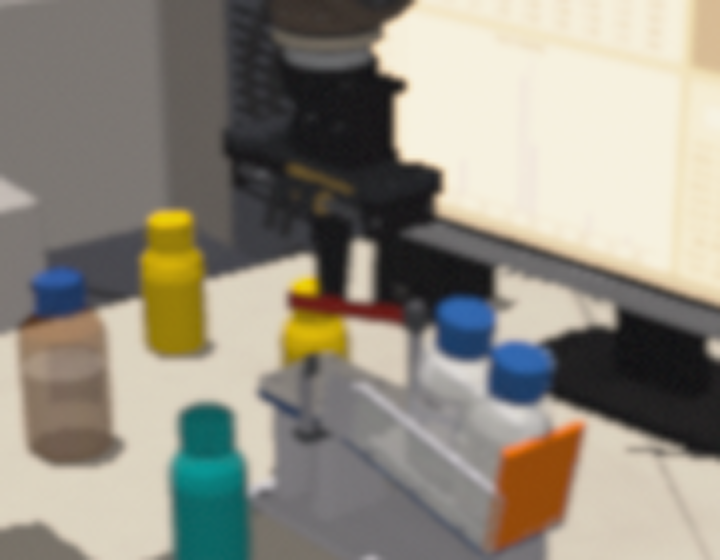

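The bar is swinging as planned.

Call:
{"api": "drive_tool", "payload": {"increments": [[[0.18,-0.06,0.07],[0,0,0]],[[0.19,-0.08,0],[0,0,0]],[[0.19,-0.09,0],[0,0,0]],[[0.17,-0.11,0],[0,0,0]],[[0.17,-0.12,0],[0,0,0]]]}}

```text
t: 23.88
eef_pos: [539.9, 65.3, 152.8]
tcp_rot: [3.141, -0.0, -3.071]
ft_force: [0.8, 1.1, 0.2]
opening: 0.004
```

Call:
{"api": "drive_tool", "payload": {"increments": [[[0.15,-0.13,0],[0,0,0]],[[0.15,-0.15,0],[0,0,0]],[[0.13,-0.15,0],[0,0,0]],[[0.11,-0.17,0],[0,0,0]],[[0.11,-0.18,0],[0,0,0]]]}}

```text
t: 24.3
eef_pos: [522.3, 40.4, 152.9]
tcp_rot: [3.142, 0.0, -3.071]
ft_force: [1.3, 0.4, -0.5]
opening: 0.005
```

```bash
python3 plan.py f 80 20 153 1.571 5
```

```text
t24.30 w [522.3  40.4 152.9] f [98.1 13.1] rpy [ 3.142  0.    -3.071] F [ 1.3  0.4 -0.5] op 0.4 q [-0.05  0.43  1.88  0.    0.84 -1.69]
[[[0.06, -0.15, -0.0], [0.0, 0.0, -0.01]], [[0.06, -0.15, -0.0], [0.0, 0.0, -0.01]], [[0.05, -0.15, -0.0], [0.0, 0.0, -0.01]], [[0.06, -0.15, -0.0], [0.0, 0.0, -0.02]]]
end err [-0.01  0.07 -0.13]
```

Call:
{"api": "drive_tool", "payload": {"increments": [[[0.06,-0.15,0],[0,0,0]],[[0.06,-0.15,0],[0,0,0]],[[0.05,-0.15,0],[0,0,0]],[[0,-0.07,0],[0,0,0]],[[0,0,0],[0,0,0]]]}}

```text
t: 24.72
eef_pos: [518.6, 24.6, 152.8]
tcp_rot: [3.142, -0.0, -3.072]
ft_force: [0.1, 1.0, -0.7]
opening: 0.003
```

Call:
{"api": "drive_tool", "payload": {"increments": [[[0,-0.07,0],[0,0,0]],[[0,0,0],[0,0,0]]]}}

```text
t: 24.88
eef_pos: [518.8, 22.8, 152.8]
tcp_rot: [3.142, -0.0, -3.071]
ft_force: [0.0, 0.2, -0.5]
opening: 0.005
```

```bash
python3 - <<'E'
from plan import *
show()
for n in ['scene','top']:
    p=env.read_camera(n)
    c=cv2.resize(p['pixels'][130:250,190:350],None,fx=5,fy=5,interpolation=cv2.INTER_CUBIC)
    for q,col in ((0,(0,255,0)),(.12,(255,255,0))):
        a=[tuple(int(5*(k-o)) for k,o in zip(proj(p,(*f2w(64+r*np.sin(q),-52+r*np.cos(q)),165)),(190,130))) for r in (0,104)]
        cv2.line(c,*a,col,1)
    cv2.imwrite(f'pics/g3{n}.png',c)
E
```

```text
t24.88 w [518.8  22.8 152.8] f [80.8 17.9] rpy [ 3.142 -0.    -3.071] F [ 0.   0.2 -0.5] op 0.5 q [-0.08  0.42  1.89  0.    0.84 -1.72]
```

View pics/g3scene.png

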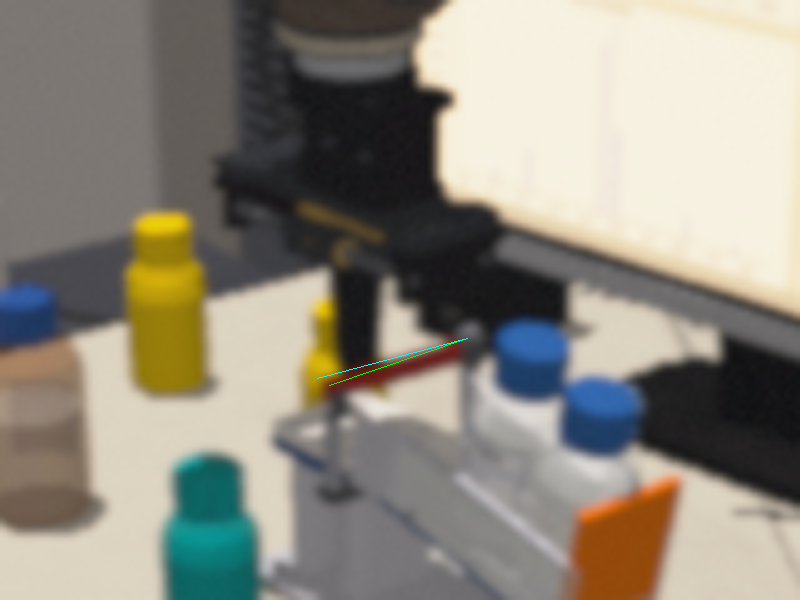

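Call:
{"api": "drive_tool", "payload": {"increments": [[[0,-0.05,0],[0,0,0]],[[0,0,0],[0,0,0]]]}}

```text
t: 25.15
eef_pos: [518.8, 21.4, 152.8]
tcp_rot: [3.141, -0.0, -3.071]
ft_force: [0.2, 0.2, 0.0]
opening: 0.006
```

Call:
{"api": "drive_tool", "payload": {"increments": [[[0,-0.05,0],[0,0,0]],[[0,0,0],[0,0,0]]]}}

```text
t: 25.32
eef_pos: [518.9, 19.8, 152.8]
tcp_rot: [3.142, -0.0, -3.071]
ft_force: [0.4, 0.3, 0.8]
opening: 0.005
```

Call:
{"api": "drive_tool", "payload": {"increments": [[[0,-0.03,0],[0,0,0]],[[0,0,0],[0,0,0]]]}}

```text
t: 25.48
eef_pos: [519.0, 19.0, 152.8]
tcp_rot: [3.142, 0.0, -3.071]
ft_force: [-0.8, -0.1, -0.2]
opening: 0.001
```

Call:
{"api": "drive_tool", "payload": {"increments": [[[0,-0.04,0],[0,0,0]],[[0,0,0],[0,0,0]]]}}

```text
t: 25.65
eef_pos: [519.1, 17.7, 152.8]
tcp_rot: [3.142, 0.0, -3.071]
ft_force: [-0.2, -0.6, -0.4]
opening: 0.003
```

Call:
{"api": "drive_tool", "payload": {"increments": [[[0,-0.04,0],[0,0,0]],[[0,0,0],[0,0,0]]]}}

```text
t: 25.82
eef_pos: [519.1, 16.7, 152.8]
tcp_rot: [3.141, -0.0, -3.072]
ft_force: [-0.8, 0.5, -0.3]
opening: 0.004
```

```bash
python3 - <<'E'
from plan import *
show()
for n in ['scene','top']:
    p=env.read_camera(n)
    c=cv2.resize(p['pixels'][130:250,190:350],None,fx=5,fy=5,interpolation=cv2.INTER_CUBIC)
    cv2.imwrite(f'pics/g4{n}.png',c)
    im=p['pixels'].astype(int);m=(im[...,2]>75)&(im[...,1]<45)&(im[...,0]<50)
    h=proj(p,(*f2w(64,-52),158));t=proj(p,(*f2w(64,52),158))
    v,u=np.nonzero(m);k=np.hypot(u-(h[0]+t[0])/2,v-(h[1]+t[1])/2)<25;u,v=u[k],v[k]
    if len(u)<8: continue
    best=[]
    for q in np.arange(-.1,.5,.01):
        pts=np.array([proj(p,(*f2w(64+r*np.sin(q),-52+r*np.cos(q)),158)) for r in np.linspace(5,104,40)])
        d=np.hypot(u[:,None]-pts[:,0],v[:,None]-pts[:,1]);best.append((d.min(1).mean(),q))
    print(n,len(u),min(best))
E
```

```text
t25.82 w [519.1  16.7 152.8] f [74.6 18. ] rpy [ 3.141 -0.    -3.072] F [-0.8  0.5 -0.3] op 0.4 q [-0.1   0.42  1.89  0.    0.84 -1.74]
scene 51 (np.float64(0.7333702516889188), np.float64(0.1099999999999999))
```

View pics/g4scene.png

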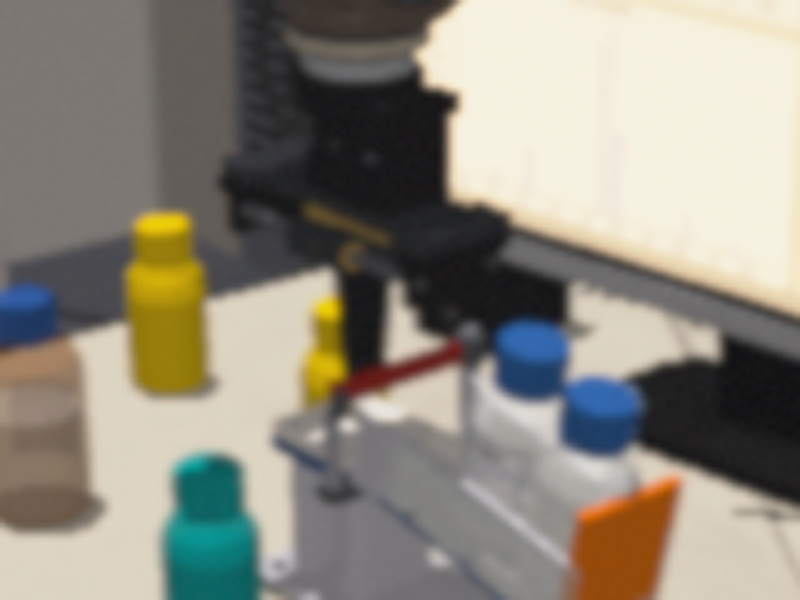

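Call:
{"api": "drive_tool", "payload": {"increments": [[[0,-0.05,0],[0,0,0]],[[0,0,0],[0,0,0]]]}}

```text
t: 26.08
eef_pos: [519.1, 16.3, 152.8]
tcp_rot: [3.139, -0.0, -3.072]
ft_force: [-0.7, 10.2, 0.3]
opening: 0.003
```

Call:
{"api": "drive_tool", "payload": {"increments": [[[0,-0.05,0],[0,0,0]],[[0,0,0],[0,0,0]]]}}

```text
t: 26.25
eef_pos: [519.1, 16.0, 152.8]
tcp_rot: [3.137, -0.0, -3.072]
ft_force: [-0.0, 20.5, 1.3]
opening: 0.005
```

Call:
{"api": "drive_tool", "payload": {"increments": [[[0,-0.04,0],[0,0,0]],[[0,0,0],[0,0,0]]]}}

```text
t: 26.42
eef_pos: [519.1, 15.8, 152.8]
tcp_rot: [3.136, -0.0, -3.073]
ft_force: [-0.0, 28.2, 1.2]
opening: 0.005
```

Firm contact: the bar is at its end stop. Back off, rise and look.

Call:
{"api": "drive_tool", "payload": {"increments": [[[0,0.3,0],[0,0,0]],[[0,0.6,0],[0,0,0]],[[0,0.8,-0.2],[0,0,0]],[[0,0.8,-0.8],[0,0,0]],[[0,0.8,-0.8],[0,0,0]]]}}

```text
t: 26.83
eef_pos: [512.0, 112.0, 206.9]
tcp_rot: [-3.141, -0.002, -3.072]
ft_force: [0.9, -0.2, -0.1]
opening: 0.005
```

Call:
{"api": "drive_tool", "payload": {"increments": [[[0,0.8,-0.8],[0,0,0]],[[0,0.9,-0.8],[0,0,0]],[[0,0.9,-0.2],[0,0,0]],[[0,0.9,0],[0,0,0]],[[0,0.9,0],[0,0,0]]]}}

```text
t: 27.25
eef_pos: [503.2, 244.2, 261.7]
tcp_rot: [3.141, 0.002, -3.071]
ft_force: [0.9, -0.4, -0.6]
opening: 0.003
```

```bash
python3 - <<'E'
from plan import *
show()
for n in ['scene','top']:
    p=env.read_camera(n)
    c=cv2.resize(p['pixels'][130:250,190:350],None,fx=5,fy=5,interpolation=cv2.INTER_CUBIC)
    cv2.imwrite(f'pics/g5{n}.png',c)
    im=p['pixels'].astype(int);m=(im[...,2]>75)&(im[...,1]<45)&(im[...,0]<50)
    h=proj(p,(*f2w(64,-52),158));t=proj(p,(*f2w(64,52),158))
    v,u=np.nonzero(m);k=np.hypot(u-(h[0]+t[0])/2,v-(h[1]+t[1])/2)<25;u,v=u[k],v[k]
    for t in ['bottle_b_mid','bottle_a_mid','amber_mid','flask_mid','beaker_mid','wash_bottle_mid']:
        for d in env.tip_of(t,p):
            print(n,t,w2f(d['point']).round(1),d['point'],round(d['score'],2))
    if len(u)<8: continue
    best=[]
    for q in np.arange(-.1,.5,.01):
        pts=np.array([proj(p,(*f2w(64+r*np.sin(q),-52+r*np.cos(q)),158)) for r in np.linspace(5,104,40)])
        d=np.hypot(u[:,None]-pts[:,0],v[:,None]-pts[:,1]);best.append((d.min(1).mean(),q))
    print(n,len(u),min(best))
E
```

```text
t27.25 w [503.2 244.2 261.7] f [302.7  17.1] rpy [ 3.141e+00  2.000e-03 -3.071e+00] F [ 0.9 -0.4 -0.6] op 0.3 q [ 0.33  0.35  1.66 -0.    1.13 -1.31]
scene bottle_b_mid [-35.5  -0.6] [545.8, -91.7, 153.0] 0.9
scene bottle_b_mid [438.7 -92.7] [602.7, 387.9, 62.8] 0.9
scene bottle_a_mid [-92.1   3.4] [546.0, -148.5, 141.4] 0.86
scene bottle_a_mid [ 94.1 112.5] [423.4, 29.2, 62.4] 0.79
scene bottle_a_mid [234.4 -91.2] [616.3, 184.1, 59.2] 0.65
scene amber_mid [330.1  89. ] [429.5, 266.3, 77.4] 0.61
scene flask_mid [-0.4 -2.3] [544.9, -56.6, 3.9] 0.65
scene flask_mid [-286.6  119.5] [444.5, -351.0, 68.5] 0.6
scene beaker_mid [-403.    42.6] [529.7, -461.4, 40.4] 0.8
scene wash_bottle_mid [-433.8  -46.4] [620.8, -485.6, 111.6] 0.76
scene 39 (np.float64(0.5468766392391087), np.float64(0.059999999999999915))
top bottle_b_mid [-34.4  -5.2] [550.3, -90.3, 152.6] 0.63
top bottle_a_mid [-88.9   0.9] [548.2, -145.1, 142.0] 0.84
top bottle_a_mid [ 96.1 116.1] [419.7, 30.9, 64.2] 0.68
top bottle_a_mid [235.2 -88.4] [613.4, 184.7, 64.4] 0.62
top amber_mid [328.3  88.9] [429.7, 264.5, 74.8] 0.54
top flask_mid [-285.9  123.7] [440.2, -350.6, 70.1] 0.78
top flask_mid [-88.9   1. ] [548.1, -145.1, 142.8] 0.4
top beaker_mid [-404.3   45.2] [527.2, -462.9, 44.1] 0.7
top wash_bottle_mid [-432.1  -45.1] [619.3, -484.0, 111.5] 0.61
top 59 (np.float64(0.6352235111156477), np.float64(-0.01000000000000005))
```

View pics/g5top.png

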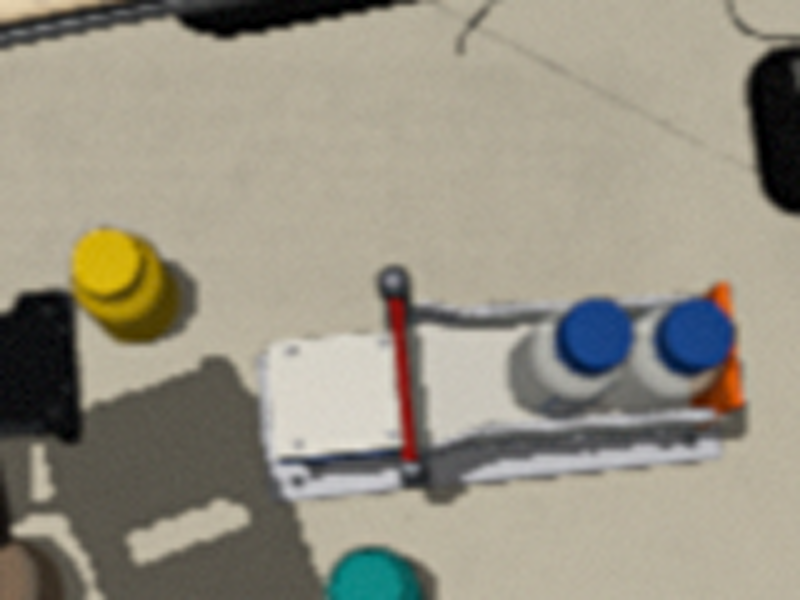

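View pics/g5scene.png

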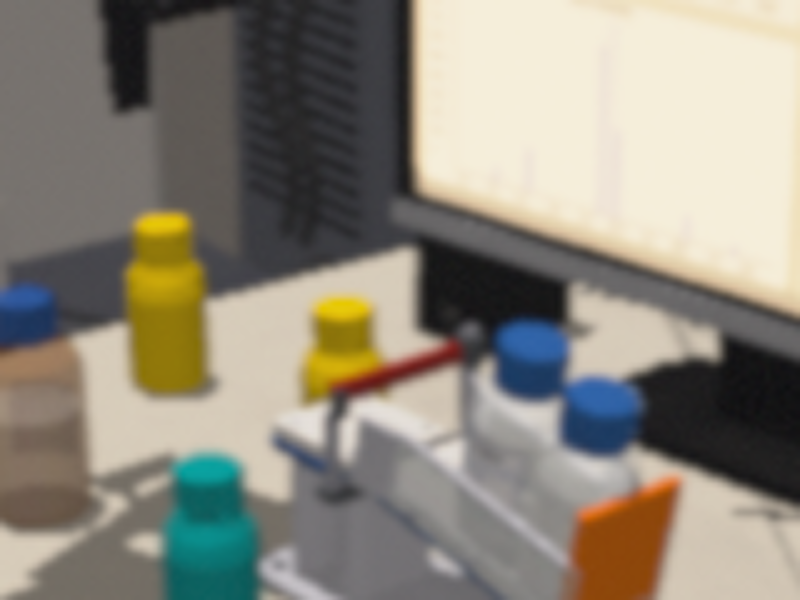

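```bash
python3 -c "
from cell import env
print(env.job_done())"
```

```text
the job is handed in; nothing more can be done
None
```

The feeder is refilled and the gate is shut; I handed the job in about 27 s into the 67 s allowed, and no verdict was reported.

- **First bottle:** I pushed it off the ledge without lifting it, and it slid down to the orange stop.
- **Second bottle:** I gripped it by its cap, stood it upright on the ledge and let go. I then backed off and pushed it in behind the first.
- **Gate:** I swung the red bar shut with the closed fingers until it pushed back firmly (about 28 N), then moved the arm clear.

**Last checks:**
- Both bottles measured within about 5 mm of their expected positions in the lane.
- The top camera put the bar at about -0.01 rad and showed it against the catch post. The scene camera's rougher fit said about 0.06 rad. Both are inside the 0.12 rad limit.
- The brown bottle, flask, beaker and wash bottle measured within about 6 mm of where they started, which is close to the measuring noise.
- The arm was clear of everything, with about 0 N at the wrist.

No check failed; the only disagreement was the small difference in bar angle between the two cameras.

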